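# Load the sloped blank magazine and latch its sprung stage

## Task

Load the drilling station's sloped magazine: lay the thick wooden blank flat in the middle of the sprung stage with its length running up the slope and its end flush against the backstop, and lay the thin blank on top of it the same way. Then press the stack down firmly but without ramming it, and hold it down until the slow spring catch has slid over the stage's edge, so that the stage stays down when you let go. Leave the other things on the bench where they are.

Things in the scene. Friction and masses are not known exactly. Their poses are not given: they have to be found in the camera images.
- deck (a point): Aluminium top plate of the magazine's sprung stage, sloping 20 degrees, low end nearer the robot. Origin: on its top face, mid width, in the plane of the backstop's face at the low end. x points up the slope away from the backstop, y across, z out of the top face. The plate spans x 2 to 106 mm, y -45 to 45 mm, 8 mm thick, no side walls. The pose moves with the plate as it is pressed.
- magazine: The sloped magazine, fixed to the bench. Origin: underside of its 200 x 120 mm foot, below the deck's middle; z up. Backstop: plate 84 mm wide, 8 mm thick, its face in the deck's plane x = 0, square to the deck, rising 66 mm above the raised deck. The raised deck's top face is 78 mm above the bench at the low end, 114 mm at the high end.
- stage (a joint): Travel of the sprung stage in m, square into its slope (along the deck's -z): 0 raised, growing as pressed. Its spring pushes back with about 7 N at first, 0.25 N more per mm, less the weight of the load. The catch depth differs each time, is not given beforehand and lies between 8 and 28 mm; a firm rubber stop is 3 mm below it. Once caught, the stage stays near the catch depth; else it rises to 0.
- guide (a point): Fixed point between the tops of two grey guide posts just beyond the deck's high end (x 112 to 130 mm in the deck's frame, lower than the raised deck). Between them a brass catch, 28 mm wide, creeps over the deck's high edge by its own spring once that edge is below it; this takes about 2 s with the stage held at or just above the stop.
- thick_blank: Pale wooden block 88 x 60 x 42 mm (x, y, z), about 0.16 kg, lying flat. Origin at the centre of its underside, x along its length.
- thin_blank: Pale wooden block 88 x 60 x 26 mm (x, y, z), about 0.1 kg, lying flat. Origin at the centre of its underside, x along its length.
- glue_bottle: Standing white bottle, 56 mm in diameter, 160 mm tall; origin at the centre of its underside. Leave alone.
- wax_tin: Low steel tin, 84 mm in diameter, 60 mm tall; origin at the centre of its underside. Leave alone.
- hammer: Claw hammer lying on the bench, about 260 mm long, up to 26 mm thick, head 85 mm wide; origin at the middle of its length on the underside, x towards the head. Leave alone.
- batten: Wooden strip 200 x 34 x 20 mm lying flat; origin at the centre of its underside. Leave alone.
- post_offcut: Square wooden offcut 45 x 45 x 85 mm, standing; origin at the centre of its underside. Leave alone.
- bit_case: Black case 34 x 90 x 22 mm (x, y, z) lying flat just in front of the magazine; origin at the centre of its underside. Leave alone.
- tape_measure: Yellow tape measure 70 x 40 x 65 mm, standing; origin at the centre of its underside. Leave alone.

How it is judged:
By the outcome, as a careful person would: the job done as asked, in the order asked, and still so for the second after the job is handed in, with the robot touching nothing.
It also fails if it takes over 72 s, if anything falls off the work surface, if the arm or the gripper's body presses on something with over 40 N, if the wrist force passes 120 N, or if a joint passes its speed limit or range.

## Robot

A 6-joint arm with a two-finger parallel gripper is mounted at the origin on the work surface. World frame = base frame: x ahead of the robot, y to its left, z up, the work surface at z = 0. Lengths are in mm, angles in rad, forces in N, time in s.
With the tool pointing down it reaches from about 375 to 900 mm from the base axis. Payload 3.1 kg.
Tool frame: the origin (TCP) lies between the finger pads; the fingertips stand 11 mm ahead of it and the grasp point (between the pads) lies 8 mm behind it (arm.finger_overhang is the distance from the TCP to the fingertips, in mm); x points along the fingers, y is the direction in which the jaws open and shut, and the axes are right-handed (so a half turn about x gives the same grasp; the last joint's range is limited). The gripper opens to 85 mm and grips with 20 to 120 N. Pads are 22 mm wide; open, the fingers measure 114 mm over their backs; the gripper's body (76 mm by 85 mm) begins 54 mm behind the grasp point. The pads swing forward as they close: fully open they stand 13 mm farther back than shut.
Start: joints at [1.067, 0.527, 1.433, -0, 1.181, -0.178], TCP at [200.001, 592.112, 242.31] pointing down, gripper open.
Joint ranges: [-3.08, 3.08], [-0.75, 2.2], [0.22, 2.44], [-1.43, 4.57], [0, 2.65], [-2.85, 2.85]. Speed limits (rad/s): [2.79, 2.79, 3.14, 3.14, 3.14, 3.14].

## Interface

Orientations are given as a rotation vector (axis times angle).
In Python, from rig import status, viewer, arm gives the robot as it stands. The module is installed in compiled form; this text tells all that it offers.
- The arm moves only by the tool jog_arm, never from a script. Its argument "series" is a list of rows, each a list of 4 numbers: the shift along the tool's x, y, z in mm, then the turn about the tool's x in rad. A call has 1 to 8 rows; each row is the pose to reach, as a shift and turn from the pose measured when the call began, along the tool's axes at that moment; what a row does not reach only later rows make up. A row lasts 1/8 s, in which the tool goes at most 62.5 mm and 10.7 degrees, less where a joint would pass 70% of its speed; a pose out of reach is approached as far as the arm can. A call with a gripper value outside its range is refused whole. "grip" is the opening, from 0 (shut) to 1 (fully open), set as the call begins (left out, the last holds). The fingers move at their own pace and stop on an object; "squeeze" is the grip in N (left out, the last holds). Time passes only in rows, so rows that repeat a pose let the fingers close. It gives the time, the measured TCP pose, the force and the opening at its end, in the units of the state.
- status.observe(): the state, without advancing time (a new reading comes with each control period).
- viewer.snapshot(name): name is "scene" or "top"; returns a dict with "color" (400x640x3 uint8, blue, green, red), "fov_y" (degrees; the focal length in pixels is half the picture's height over the tangent of half this angle, whatever the lens; pixels are square), "cx", "cy" (the principal point, pixels), "D" ([k1, k2, p1, p2, k3] as OpenCV has them; the pictures are not rectified), "T" (4x4, takes a point from camera to world coordinates). Camera axes: x right, y down, z forward; pixel columns grow to the right and rows downward; lengths in mm; the calibration is good to about 2 mm. A picture is of the moment at which its call begins. There is no depth.
- arm.hand_in(): hands the job in, once; it reports no verdict.
The state is a dict: "time": time; "joint_positions": joint angles; "joint_vel": joint speeds; "tau": joint torques, N m; "tcp_pos": TCP position; "tcp_rot": TCP orientation; "force": force on the tool from outside, world axes, zero at the start; "moment": the same for the moment, N m; "finger_gap": finger opening in mm.
Only numpy, scipy, OpenCV 4.12 (cv2) and the standard library are available. Lean on these libraries where they do the work, as an engineer would, in place of code of your own. Each camera call takes 0.05 s, during which the arm holds its last target.

## Working session

There is one attempt and no reset: what is moved stays moved. The work goes in short steps, Python scripts to look and compute and a tool call to move; the robot and the scene stay as the last step left them, time stands still between calls to the robot, and variables do not carry over. Pictures are saved under pics/ and viewed, and the job is handed in when it is done.

Besides the shell and the picture viewer there is one more tool, called by a JSON object that holds its "method" and its "body". jog_arm: Moves the arm, as the interface text tells. Its arguments: {"type":"object","properties":{"series":{"type":"array"},"grip":{"type":"number"},"squeeze":{"type":"number"}},"required":["series"]}

```bash
mkdir -p pics; cat > h.py <<'E'
import numpy as np, cv2, json
from rig import status, viewer, arm
def snap(n):
    s=viewer.snapshot(n); c=s['color']; h=c.shape[0]
    f=h/2/np.tan(np.radians(s['fov_y'])/2)
    K=np.array([[f,0,s['cx']],[0,f,s['cy']],[0,0,1.]])
    return c,K,np.array(s['D'],float),np.array(s['T'])
def ray(px,K,D,T):
    p=cv2.undistortPoints(np.array(px,float).reshape(-1,1,2),K,D).reshape(-1,2)
    d=np.c_[p,np.ones(len(p))]@T[:3,:3].T
    return T[:3,3],d
def onz(px,z,K,D,T):
    o,d=ray(px,K,D,T); return o+d*((z-o[2])/d[:,2])[:,None]
def proj(P,K,D,T):
    Ti=np.linalg.inv(T); r=cv2.Rodrigues(Ti[:3,:3])[0]
    return cv2.projectPoints(np.array(P,float).reshape(-1,1,3),r,Ti[:3,3],K,D)[0].reshape(-1,2)
E
python3 - <<'E'
from h import *
np.set_printoptions(precision=2,suppress=True)
for n in('scene','top'):
    c,K,D,T=snap(n); cv2.imwrite(f'pics/{n}0.png',c); print(n,K,D,T)
    np.savez(f'{n}0.npz',c=c,K=K,D=D,T=T)
s=status.observe(); print(s)
E
```

```text
scene [[476.1    0.   314.81]
 [  0.   476.1  196.43]
 [  0.     0.     1.  ]] [-0.06  0.    0.    0.    0.  ] [[  -0.06    0.76   -0.65 1450.25]
 [   1.      0.04   -0.04   50.65]
 [  -0.01   -0.65   -0.76 1148.9 ]
 [   0.      0.      0.      1.  ]]
top [[477.78   0.   321.35]
 [  0.   477.78 198.18]
 [  0.     0.     1.  ]] [-0.05  0.    0.    0.    0.  ] [[   0.     -1.      0.08  452.19]
 [  -1.     -0.     -0.02   14.41]
 [   0.02   -0.08   -1.   1601.26]
 [   0.      0.      0.      1.  ]]
{'time': 0.1, 'joint_positions': array([ 1.07,  0.53,  1.43,  0.  ,  1.18, -0.18]), 'joint_vel': array([ 0.,  0., -0.,  0., -0., -0.]), 'tau': array([ -0.  , -44.33, -17.86,  -0.  ,   0.  ,   0.  ]), 'tcp_pos': array([199.71, 591.59, 241.43]), 'tcp_rot': array([ 0.25,  1.56, -0.26]), 'force': array([0.13, 0.33, 0.42]), 'moment': array([-0.01,  0.04,  0.03]), 'finger_gap': 85.28005241539226}
```

View pics/scene0.png

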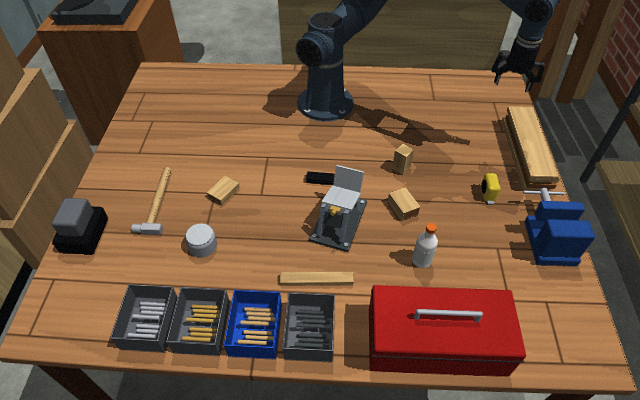

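View pics/top0.png

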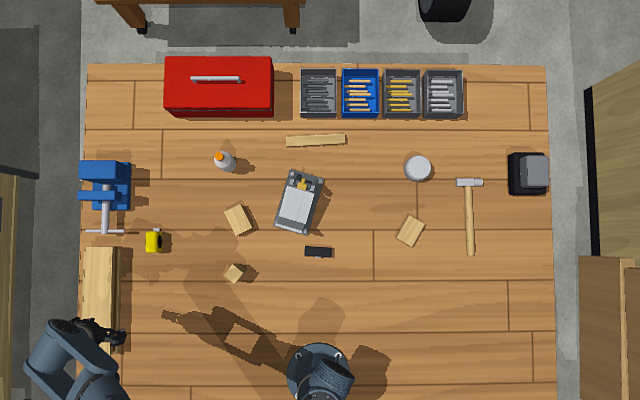

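The scene view shows the magazine around (340,205) with its backstop at (348,180). The two blanks are at (223,190) and (404,203). In the top view the magazine is at (300,202), with the blanks at (410,231) and (238,220). I'll zoom in on these.

```bash
python3 - <<'E'
from h import *
s=np.load('scene0.npz')['c'];t=np.load('top0.npz')['c']
a=cv2.resize(s[140:260,195:435],None,fx=3.3,fy=3.3,interpolation=cv2.INTER_CUBIC); cv2.imwrite('pics/sz.png',a)
b=cv2.resize(t[155:265,210:440],None,fx=3.4,fy=3.4,interpolation=cv2.INTER_CUBIC); cv2.imwrite('pics/tz.png',b)
E
```

```text
(no output)
```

View pics/sz.png

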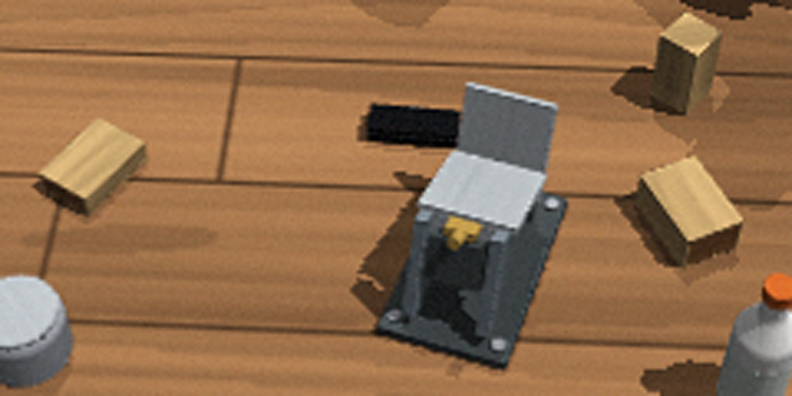

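View pics/tz.png

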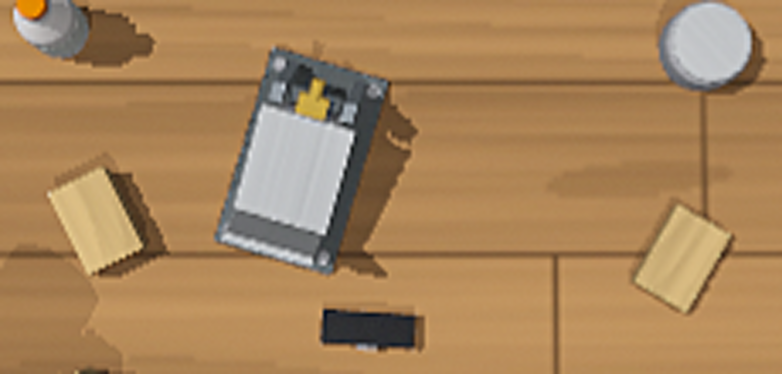

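The right-hand block in the scene view (+y) has the taller side, so it is the thick blank. The left one (−y) is the thin blank. Next I'll measure both blanks and the deck.

```bash
python3 - <<'E'
from h import *
np.set_printoptions(precision=1,suppress=True)
vis={}
def top_face(n,roi,seed):
    z=np.load(n+'0.npz'); c=z['c']; x0,y0,x1,y1=roi
    u=8
    a=cv2.resize(c[y0:y1,x0:x1],None,fx=u,fy=u,interpolation=cv2.INTER_LINEAR)
    hsv=cv2.cvtColor(a,cv2.COLOR_BGR2LAB).astype(int)
    sx,sy=int((seed[0]-x0)*u),int((seed[1]-y0)*u)
    ref=np.median(hsv[sy-12:sy+12,sx-12:sx+12].reshape(-1,3),0)
    d=np.abs(hsv-ref); m=((d[...,0]<28)&(d[...,1]<9)&(d[...,2]<14)).astype(np.uint8)
    m=cv2.morphologyEx(m,cv2.MORPH_OPEN,np.ones((9,9)));m=cv2.morphologyEx(m,cv2.MORPH_CLOSE,np.ones((15,15)))
    k,l=cv2.connectedComponents(m); m=(l==l[sy,sx]).astype(np.uint8)
    ct=max(cv2.findContours(m,0,2)[0],key=cv2.contourArea); h=cv2.convexHull(ct)
    q=cv2.approxPolyN(h,4).reshape(-1,2).astype(float)
    b=a.copy(); cv2.drawContours(b,[ct],-1,(0,0,255),1); cv2.polylines(b,[q.astype(int)],1,(255,0,0),1)
    return (q+.5)/u-.5+[x0,y0],(z['K'],z['D'],z['T']),b
ims=[]
for n,roi,seed,h,nm in [('top',(215,195,265,245),(238,220),42,'thick'),('top',(388,205,438,255),(410,231),26,'thin'),('scene',(380,177,430,227),(402,200),42,'thick'),('scene',(200,167,250,217),(222,188),26,'thin'),('top',(262,160,332,240),(297,205),0,'deck'),('scene',(310,175,370,225),(341,195),0,'deck')]:
    q,cam,b=top_face(n,roi,seed); ims.append(cv2.resize(b,(260,260)))
    print(n,nm,'px',q.round(1).tolist())
    if h:
        P=onz(q,h,*cam)[:,:2]; print(P, 'c',P.mean(0),'rect',cv2.minAreaRect(P.astype(np.float32)))
cv2.imwrite('pics/seg.png',np.vstack([np.hstack(ims[:3]),np.hstack(ims[3:])]))
E
```

```text
top thick px [[251.6, 227.4], [235.1, 236.1], [222.8, 211.1], [239.4, 203.3]]
[[482.1 215.5]
 [454.  268.8]
 [535.3 309.9]
 [560.7 256. ]] c [508.  262.6] rect ((508.259033203125, 262.5169372558594), (91.08055877685547, 60.238468170166016), 26.82782745361328)
top thin px [[445.6, 254.4], [387.6, 254.4], [387.6, 237.4], [414.8, 208.9]]
[[ 393.4 -422.3]
 [ 393.9 -229.7]
 [ 449.7 -230.3]
 [ 543.9 -322.1]] c [ 445.3 -301.1] rect ((468.80078125, -326.20556640625), (192.56436157226562, 150.22329711914062), 89.85321044921875)
scene thick px [[420.3, 206.4], [403.3, 212.6], [388.7, 192.3], [404.6, 185.6]]
[[532.2 306.8]
 [558.2 254.2]
 [480.4 214.3]
 [450.1 265. ]] c [505.2 260.1] rect ((504.4920654296875, 259.6176452636719), (92.1270751953125, 58.99150848388672), 26.98154067993164)
scene thin px [[239.1, 182.2], [220.4, 199.7], [206.1, 191.7], [218.2, 168.9]]
[[ 446.4 -257.7]
 [ 521.8 -304. ]
 [ 491.4 -355.6]
 [ 391.4 -335.9]] c [ 462.8 -313.3] rect ((457.0684814453125, -320.21942138671875), (95.3433609008789, 95.47874450683594), 58.447288513183594)
top deck px [[314.2, 192.9], [305.2, 223.7], [278.1, 215.8], [286.4, 185.2]]
scene deck px [[360.4, 192.4], [351.4, 208.9], [321.3, 200.9], [331.4, 184.7]]
```

View pics/seg.png

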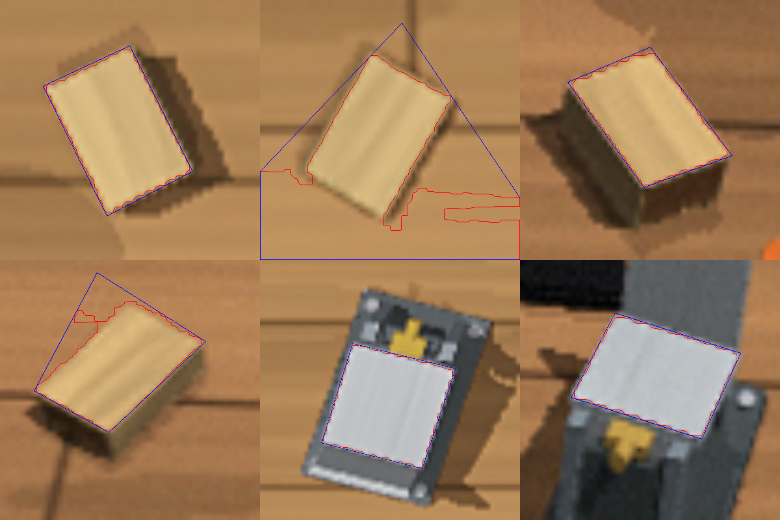

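The thick blank's outline is clean in both views. The thin blank's mask leaked into the bench, and the deck quad is good. I'll tighten the thin mask and compute the deck.

```bash
python3 - <<'E'
from h import *
np.set_printoptions(precision=1,suppress=True)
ims=[]
for n,roi,seed in [('top',(388,205,438,255),(410,231)),('scene',(200,167,250,217),(222,188))]:
    z=np.load(n+'0.npz'); c=z['c']; x0,y0,x1,y1=roi;u=8
    a=cv2.resize(c[y0:y1,x0:x1],None,fx=u,fy=u,interpolation=cv2.INTER_LINEAR)
    L=cv2.cvtColor(a,cv2.COLOR_BGR2LAB).astype(int)
    sx,sy=int((seed[0]-x0)*u),int((seed[1]-y0)*u)
    print(np.median(L[sy-20:sy+20,sx-20:sx+20].reshape(-1,3),0),np.median(L[:60,:60].reshape(-1,3),0))
    ra=np.median(L[sy-20:sy+20,sx-20:sx+20].reshape(-1,3),0);rb=np.median(L.reshape(-1,3),0)
    m=((L[...,1]<(ra[1]+rb[1])/2)&(L[...,0]>ra[0]-30)).astype(np.uint8)
    m=cv2.morphologyEx(m,cv2.MORPH_OPEN,np.ones((15,15)))
    k,l=cv2.connectedComponents(m); m=(l==l[sy,sx]).astype(np.uint8)
    ct=max(cv2.findContours(m,0,2)[0],key=cv2.contourArea)
    q=cv2.approxPolyN(cv2.convexHull(ct),4).reshape(-1,2).astype(float)
    cv2.drawContours(a,[ct],-1,(0,0,255),1); cv2.polylines(a,[q.astype(int)],1,(255,0,0),1); ims.append(a)
    P=onz((q+.5)/u-.5+[x0,y0],26,z['K'],z['D'],z['T'])[:,:2]
    print(n,P,P.mean(0),cv2.minAreaRect(P.astype(np.float32)))
cv2.imwrite('pics/seg2.png',np.hstack(ims))
# deck
z=np.load('scene0.npz'); cam=(z['K'],z['D'],z['T'])
zl=78+2*np.sin(np.radians(20)); zh=78+106*np.sin(np.radians(20))
low=onz([[360.4,192.4],[331.4,184.7]],zl,*cam); hi=onz([[351.4,208.9],[321.3,200.9]],zh,*cam)
print('scene low',low,'hi',hi, np.linalg.norm(low[0]-low[1]),np.linalg.norm(hi[0]-hi[1]))
z=np.load('top0.npz'); cam=(z['K'],z['D'],z['T'])
hit=onz([[314.2,192.9],[286.4,185.2]],zh,*cam); print('top hi',hit,np.linalg.norm(hit[0]-hit[1]))
for h,l in((hi.mean(0),low.mean(0)),):
    v=(h-l)[:2]; print('yaw from length',np.degrees(np.arctan2(v[1],v[0])),np.linalg.norm(v),'exp',104*np.cos(np.radians(20)))
for q in(low,hi,hit):
    w=(q[0]-q[1])[:2]; print('yaw from edge',np.degrees(np.arctan2(w[1],w[0]))-90, w)
E
```

```text
[187. 131. 160.] [138. 138. 159.]
top [[ 495.8 -354.3]
 [ 419.2 -309.1]
 [ 449.7 -257.6]
 [ 525.2 -302.2]] [ 472.5 -305.8] ((472.72735595703125, -305.9481506347656), (59.837581634521484, 88.99286651611328), 59.43574142456055)
[183. 134. 162.] [144. 142. 160.]
scene [[ 447.1 -259.7]
 [ 522.2 -303.1]
 [ 492.3 -354.2]
 [ 415.6 -312.7]] [ 469.3 -307.4] ((468.934326171875, -307.9359130859375), (61.676231384277344, 87.48158264160156), 59.95841979980469)
scene low [[517.  124.7  78.7]
 [490.4  37.5  78.7]] hi [[610.3  96.8 114.3]
 [585.3  11.5 114.3]] 91.14016283207178 88.92801864228532
top hi [[588.7  12.  114.3]
 [612.7  98.9 114.3]] 90.21216673722105
yaw from length -16.01723776230848 97.90263424474068 exp 97.72803256173448
yaw from edge -16.955960032297767 [26.6 87.2]
yaw from edge -16.348344045285856 [25.  85.3]
yaw from edge -195.44780956295082 [-24. -87.]
```

View pics/seg2.png

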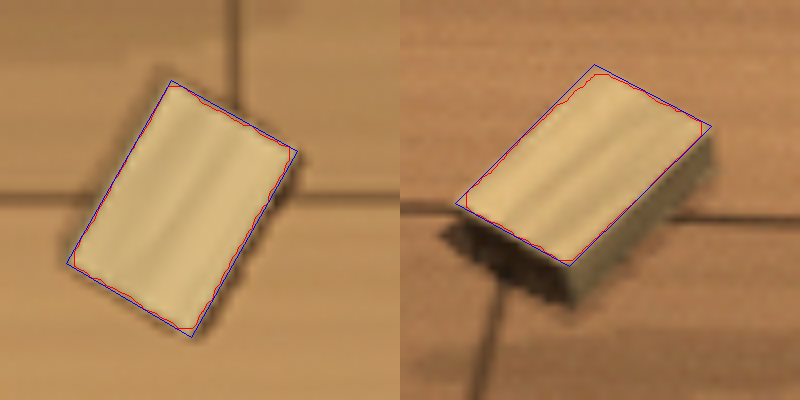

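Averaging the two views (they differ by about 3 mm), the estimates in mm are:
- **Thick blank:** (507, 261.5), yaw 26.8°.
- **Thin blank:** (471, −307), yaw −30.3°.
- **Deck origin:** about (503.5, 82.3, 78), yaw about −16.2°.

Next is a planning helper.

```bash
cat >> h.py <<'E'
from scipy.spatial.transform import Rotation as R
O=np.array([503.5,82.3,78.]); YAW=-16.2
def deckR():
    return (R.from_euler('z',YAW,degrees=True)*R.from_euler('y',-20,degrees=True)).as_matrix()
def deck(p): return O+deckR()@np.array(p,float)
def plan(target,jaw_deg=None):
    s=status.observe(); Rm=R.from_rotvec(s['tcp_rot']).as_matrix(); p=np.array(s['tcp_pos'])
    d=Rm.T@(np.array(target,float)-p)
    cur=np.degrees(np.arctan2(Rm[1,1],Rm[0,1]))
    t=0
    if jaw_deg is not None:
        dy=(jaw_deg-cur+90)%180-90; t=-np.radians(dy)
    print('tcp',p.round(1),'xaxis',Rm[:,0].round(3),'jaw',round(cur,1),'shift',d.round(1),'turn',round(t,3),'F',np.round(s['force'],1),'gap',round(s['finger_gap'],1),'t',round(s['time'],2),'q6',round(s['joint_positions'][5],2))
E
python3 -c "
from h import *
plan([507,261.5,200],116.8);plan([507,261.5,20],116.8)"
```

```text
tcp [199.7 591.6 241.4] xaxis [-0.001 -0.002 -1.   ] jaw 71.3 shift [  41.7 -214.3  396.8] turn -0.794 F [0.1 0.3 0.4] gap 85.3 t 0.1 q6 -0.18
tcp [199.7 591.6 241.4] xaxis [-0.001 -0.002 -1.   ] jaw 71.3 shift [ 221.7 -213.9  396.9] turn -0.794 F [0.1 0.3 0.4] gap 85.3 t 0.1 q6 -0.18
```

{"method": "jog_arm", "body": {"series": [[4,-27,50,-0.1],[8,-54,100,-0.2],[12,-80,149,-0.3],[16,-107,198,-0.4],[20,-134,248,-0.5],[25,-161,298,-0.6],[30,-188,347,-0.7],[35,-214,397,-0.794]], "grip": 1, "squeeze": 30}}

```text
time: 1.1
tcp_pos: [508.1, 260.2, 206.2]
tcp_rot: [-0.371, 1.541, 0.369]
force: [0.7, 1.2, -0.8]
finger_gap: 85.1
```

```bash
python3 -c "
from h import *
plan([507,261.5,20],116.8)"
```

```text
tcp [508.1 260.2 206.2] xaxis [-0.002 -0.002 -1.   ] jaw 117.0 shift [1.862e+02 1.800e+00 1.000e-01] turn 0.003 F [ 0.7  1.2 -0.8] gap 85.1 t 1.1 q6 -1.76
```

{"method": "jog_arm", "body": {"series": [[50,1.5,0,0],[100,1.5,0,0],[140,1.5,0,0],[170,1.5,0,0],[186,1.5,0,0],[186,1.5,0,0]]}}

```text
time: 1.85
tcp_pos: [506.4, 261.0, 19.3]
tcp_rot: [-0.371, 1.543, 0.369]
force: [0.3, 0.5, 0.2]
finger_gap: 85.9
```

{"method": "jog_arm", "body": {"series": [[0,0,0,0],[0,0,0,0],[0,0,0,0],[0,0,0,0],[0,0,0,0],[0,0,0,0]], "grip": 0, "squeeze": 30}}

```text
time: 2.6
tcp_pos: [507.3, 261.3, 20.6]
tcp_rot: [-0.37, 1.541, 0.369]
force: [-0.8, 0.1, 7.2]
finger_gap: 59.3
```

```bash
python3 -c "
from h import *
plan([507,261.5,20],116.8)
c,*_=snap('scene');cv2.imwrite('pics/s1.png',cv2.resize(c[120:260,300:480],None,fx=4,fy=4,interpolation=cv2.INTER_CUBIC))"
```

```text
tcp [507.3 261.3  20.6] xaxis [-0.002 -0.002 -1.   ] jaw 117.0 shift [ 0.6  0.3 -0.2] turn 0.003 F [-0.8  0.1  7.2] gap 59.3 t 2.6 q6 -1.76
```

View pics/s1.png

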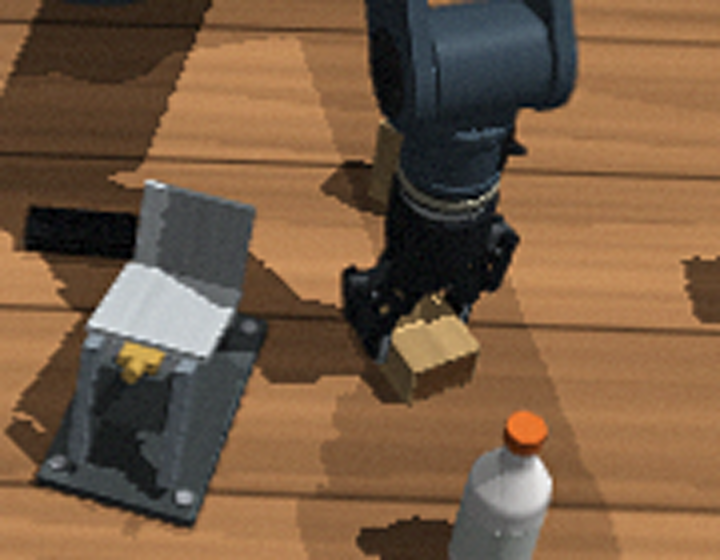

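The thick blank is held at about (430,345) in the crop, with the gap at 59.3 mm. I'll lift it and work out the placing waypoints.

{"method": "jog_arm", "body": {"series": [[-30,0,0,0],[-80,0,0,0],[-130,0,0,0],[-170,0,0,0]]}}

```text
time: 3.15
tcp_pos: [507.5, 261.6, 192.6]
tcp_rot: [-0.371, 1.54, 0.369]
force: [0.2, 0.3, -1.2]
finger_gap: 59.4
```

```bash
python3 -c "
from h import *
f=deck([50,0,28.3])-[0,0,8]; print(f)
plan(f+[0,0,60],73.8);plan(f,73.8)
c,*_=snap('scene');cv2.imwrite('pics/s2.png',cv2.resize(c[70:260,280:480],None,fx=3,fy=3,interpolation=cv2.INTER_CUBIC))"
```

```text
[539.32419862  71.89210818 113.69430833]
tcp [507.5 261.6 192.6] xaxis [-0.    -0.001 -1.   ] jaw 117.0 shift [  19.2 -183.4  -57.7] turn 0.754 F [ 0.2  0.3 -1.2] gap 59.4 t 3.15 q6 -1.76
tcp [507.5 261.6 192.6] xaxis [-0.    -0.001 -1.   ] jaw 117.0 shift [  79.2 -183.4  -57.7] turn 0.754 F [ 0.2  0.3 -1.2] gap 59.4 t 3.15 q6 -1.76
```

View pics/s2.png

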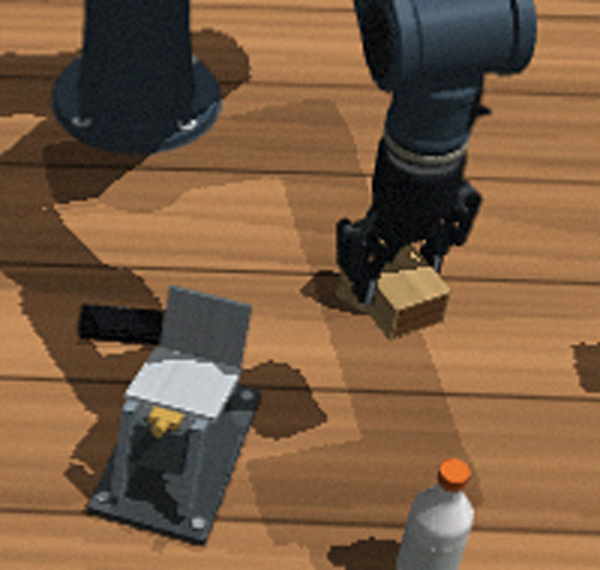

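{"method": "jog_arm", "body": {"series": [[0,-37,-12,0.15],[0,-74,-24,0.3],[0,-110,-36,0.45],[0,-147,-48,0.6],[0,-183,-58,0.754],[0,-183,-58,0.754]]}}

```text
time: 3.95
tcp_pos: [542.2, 70.9, 197.4]
tcp_rot: [0.226, 1.551, -0.223]
force: [-0.1, 0.5, -1.9]
finger_gap: 59.7
```

```bash
python3 -c "
from h import *
f=deck([54,0,28.3])-[0,0,8]; print(f)
plan(f+[0,0,20],73.8);plan(f,73.8)
c,*_=snap('scene');cv2.imwrite('pics/s3.png',cv2.resize(c[120:260,280:430],None,fx=4,fy=4,interpolation=cv2.INTER_CUBIC))"
```

```text
[542.93372218  70.84344464 115.06238891]
tcp [542.2  70.9 197.4] xaxis [ 0.009  0.001 -1.   ] jaw 73.6 shift [62.4  0.   0.2] turn -0.003 F [-0.1  0.5 -1.9] gap 59.7 t 3.95 q6 -1.36
tcp [542.2  70.9 197.4] xaxis [ 0.009  0.001 -1.   ] jaw 73.6 shift [82.4 -0.1  0.1] turn -0.003 F [-0.1  0.5 -1.9] gap 59.7 t 3.95 q6 -1.36
```

View pics/s3.png

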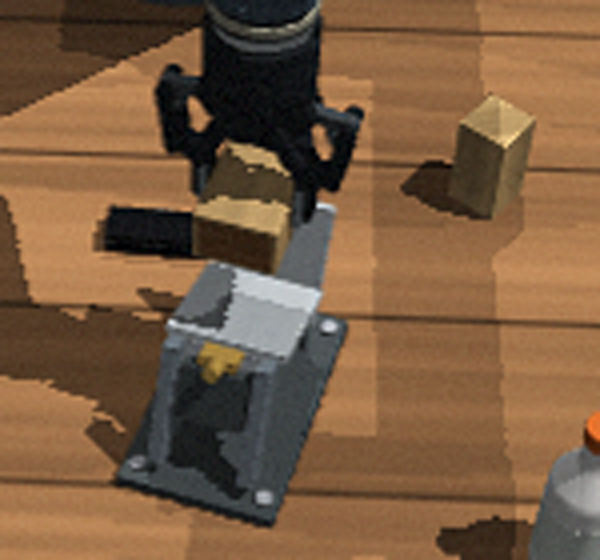

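The blank is above the deck with its long axis along the slope. I'll lower it with a light squeeze so it can pivot in the pads.

{"method": "jog_arm", "body": {"series": [[30,0,0,0],[55,0,0,0],[60,0,0,0],[64,0,0,0],[67,0,0,0],[70,0,0,0]], "squeeze": 20}}

```text
time: 4.75
tcp_pos: [542.8, 72.6, 128.4]
tcp_rot: [0.225, 1.549, -0.22]
force: [-3.5, 0.3, 8.0]
finger_gap: 59.2
```

{"method": "jog_arm", "body": {"series": [[2,0,0,0],[4,0,0,0],[6,0,0,0],[8,0,0,0]]}}

```text
time: 5.25
tcp_pos: [544.6, 72.1, 122.7]
tcp_rot: [0.224, 1.544, -0.22]
force: [-2.0, -0.5, 9.8]
finger_gap: 59.4
```

```bash
python3 -c "
from h import *
f=deck([54,0,28.3])-[0,0,8]
plan(f,73.8)
c,*_=snap('scene');cv2.imwrite('pics/s4.png',cv2.resize(c[120:260,280:430],None,fx=4,fy=4,interpolation=cv2.INTER_CUBIC))"
```

```text
tcp [544.6  72.1 122.7] xaxis [ 0.015  0.    -1.   ] jaw 73.8 shift [ 7.6 -1.7 -1.4] turn -0.001 F [-2.  -0.5  9.8] gap 59.4 t 5.25 q6 -1.36
```

View pics/s4.png

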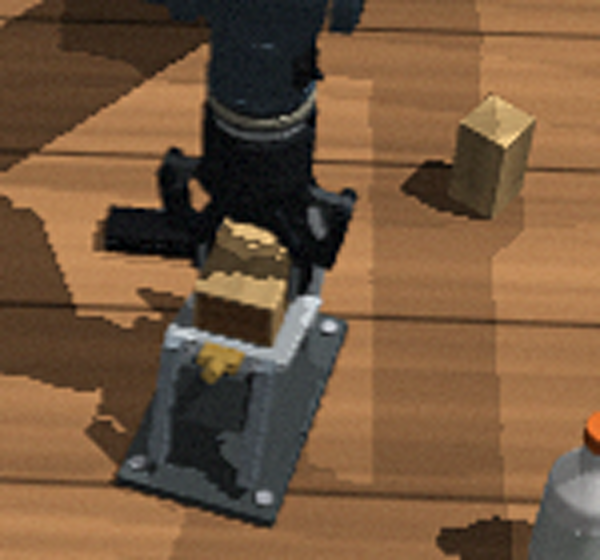

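{"method": "jog_arm", "body": {"series": [[2,0,0,0],[4,0,0,0],[6,0,0,0],[8,0,0,0]]}}

```text
time: 5.8
tcp_pos: [546.4, 71.5, 117.0]
tcp_rot: [0.223, 1.539, -0.22]
force: [-1.9, -1.2, 11.5]
finger_gap: 59.3
```

```bash
python3 -c "
from h import *
f=deck([54,0,28.3])-[0,0,8]
plan(f,73.8)
c,*_=snap('scene');cv2.imwrite('pics/s5.png',cv2.resize(c[160:230,300:390],None,fx=7,fy=7,interpolation=cv2.INTER_CUBIC))"
```

```text
tcp [546.4  71.5 117. ] xaxis [ 0.02  -0.001 -1.   ] jaw 73.8 shift [ 1.9 -1.6 -3.1] turn -0.0 F [-1.9 -1.2 11.5] gap 59.3 t 5.8 q6 -1.36
```

View pics/s5.png

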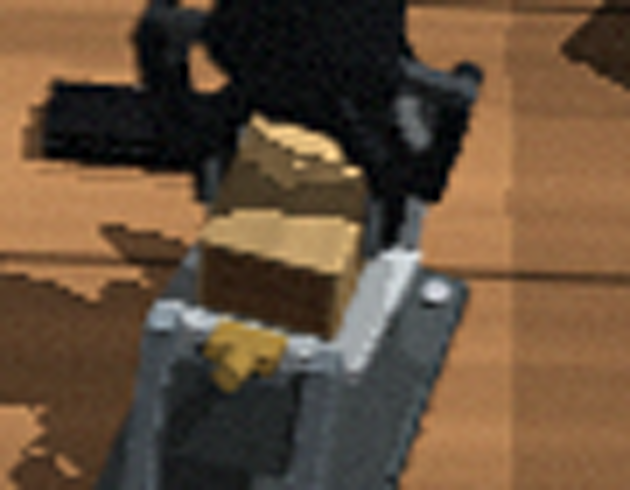

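The stage is sinking while the blank barely pivots in the pads, which risks an early catch. I'll back off right away, then open slightly so the blank pivots down between the pads.

{"method": "jog_arm", "body": {"series": [[-5,0,-1,0],[-10,0,-3,0],[-12,0,-3,0]]}}

```text
time: 6.22
tcp_pos: [543.0, 72.5, 129.1]
tcp_rot: [0.223, 1.539, -0.22]
force: [-0.4, 0.2, -1.2]
finger_gap: 59.3
```

```bash
python3 -c "
from h import *
f=deck([54,0,28.3])-[0,0,8]
plan(f,73.8)
c,*_=snap('scene');cv2.imwrite('pics/s6.png',cv2.resize(c[160:230,300:390],None,fx=7,fy=7,interpolation=cv2.INTER_CUBIC))"
```

```text
tcp [543.   72.5 129.1] xaxis [ 0.02  -0.001 -1.   ] jaw 73.8 shift [14.1 -1.7  0.2] turn -0.0 F [-0.4  0.2 -1.2] gap 59.3 t 6.22 q6 -1.36
```

View pics/s6.png

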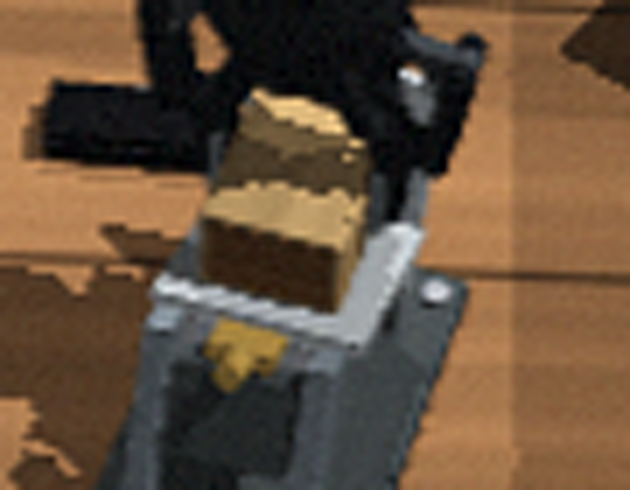

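The stage is back up, with the blank just above contact and the force near 0. I'll open slightly now.

{"method": "jog_arm", "body": {"series": [[2,0,0,0],[2,0,0,0],[2,0,0,0],[2,0,0,0]], "grip": 0.73}}

```text
time: 6.78
tcp_pos: [543.8, 72.3, 127.0]
tcp_rot: [0.223, 1.538, -0.22]
force: [-0.4, 0.0, 0.5]
finger_gap: 62.1
```

```bash
python3 -c "
from h import *
f=deck([54,0,28.3])-[0,0,8]
plan(f,73.8)
c,*_=snap('scene');cv2.imwrite('pics/s7.png',cv2.resize(c[160:230,300:390],None,fx=7,fy=7,interpolation=cv2.INTER_CUBIC))"
```

```text
tcp [543.8  72.3 127. ] xaxis [ 0.022 -0.001 -1.   ] jaw 73.8 shift [11.9 -1.7 -0.6] turn -0.0 F [-0.4  0.   0.5] gap 62.1 t 6.78 q6 -1.36
```

View pics/s7.png

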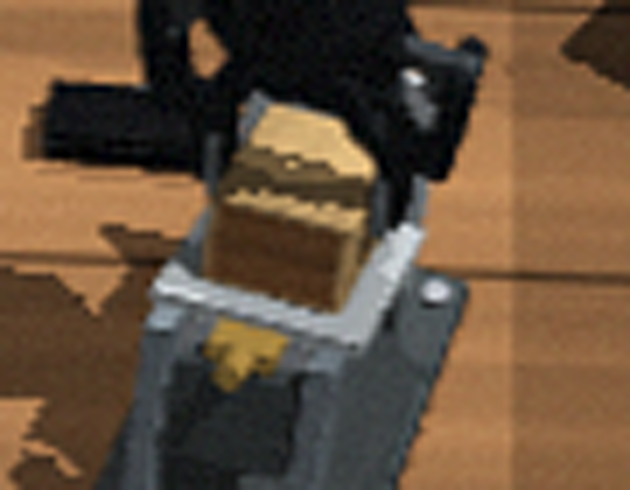

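The blank now lies tilted on the deck. I'll lower the pads, regrip, and slide it down the slope to the backstop.

{"method": "jog_arm", "body": {"series": [[4,0,0,0],[8,0,0,0],[8,-0.5,0,0]]}}

```text
time: 7.2
tcp_pos: [543.4, 71.9, 118.5]
tcp_rot: [0.223, 1.539, -0.22]
force: [-0.6, -0.7, 0.7]
finger_gap: 62.3
```

{"method": "jog_arm", "body": {"series": [[0,0,0,0],[0,0,0,0],[0,0,0,0],[0,0,0,0]], "grip": 0.5, "squeeze": 20}}

```text
time: 7.7
tcp_pos: [543.5, 71.9, 118.7]
tcp_rot: [0.223, 1.539, -0.22]
force: [-0.4, 0.8, 3.2]
finger_gap: 59.9
```

{"method": "jog_arm", "body": {"series": [[0.5,0,-1.9,0],[1.2,0,-3.8,0],[1.9,0,-5.6,0],[1.9,0,-5.6,0]]}}

```text
time: 8.2
tcp_pos: [540.5, 72.8, 117.7]
tcp_rot: [0.223, 1.533, -0.22]
force: [3.5, -1.9, 5.0]
finger_gap: 59.8
```

```bash
python3 -c "
from h import *
plan(deck([44,0,28.3])-[0,0,8],73.8)
c,*_=snap('scene');cv2.imwrite('pics/s8.png',cv2.resize(c[160:230,300:390],None,fx=7,fy=7,interpolation=cv2.INTER_CUBIC))"
```

```text
tcp [540.5  72.8 117.7] xaxis [ 0.026 -0.002 -1.   ] jaw 73.8 shift [ 5.9 -1.2 -6.7] turn -0.0 F [ 3.5 -1.9  5. ] gap 59.8 t 8.2 q6 -1.36
```

View pics/s8.png

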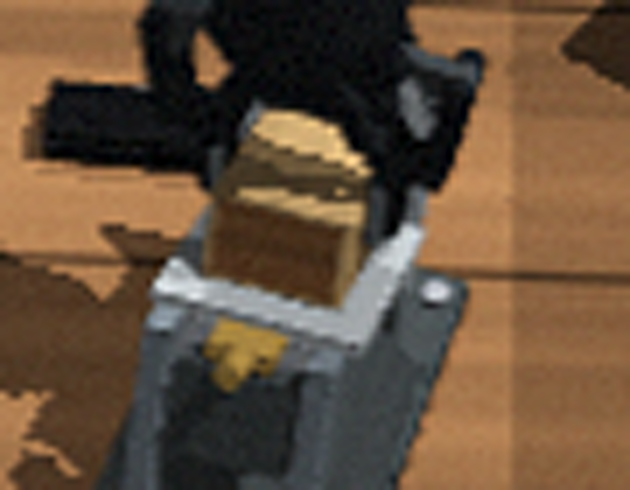

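{"method": "jog_arm", "body": {"series": [[0.6,0,-1.9,0],[1.2,0,-3.8,0],[1.9,0,-5.6,0],[2.6,0,-7.5,0],[2.6,0,-7.5,0]]}}

```text
time: 8.88
tcp_pos: [540.5, 72.8, 117.6]
tcp_rot: [0.222, 1.517, -0.22]
force: [8.6, -6.0, 9.4]
finger_gap: 59.4
```

{"method": "jog_arm", "body": {"series": [[0.6,0,-1.9,0],[1.2,0,-3.8,0],[1.9,0,-5.6,0],[1.9,0,-5.6,0]]}}

```text
time: 9.38
tcp_pos: [540.6, 72.8, 117.6]
tcp_rot: [0.22, 1.504, -0.22]
force: [7.8, -5.0, 9.2]
finger_gap: 59.4
```

```bash
python3 -c "
from h import *
plan(deck([44,0,28.3])-[0,0,8],73.8)
c,*_=snap('scene');cv2.imwrite('pics/s9.png',cv2.resize(c[160:230,300:390],None,fx=7,fy=7,interpolation=cv2.INTER_CUBIC))"
```

```text
tcp [540.6  72.8 117.6] xaxis [ 0.055 -0.008 -0.998] jaw 73.8 shift [ 5.5 -1.3 -6.9] turn 0.0 F [ 7.8 -5.   9.2] gap 59.4 t 9.38 q6 -1.35
```

View pics/s9.png

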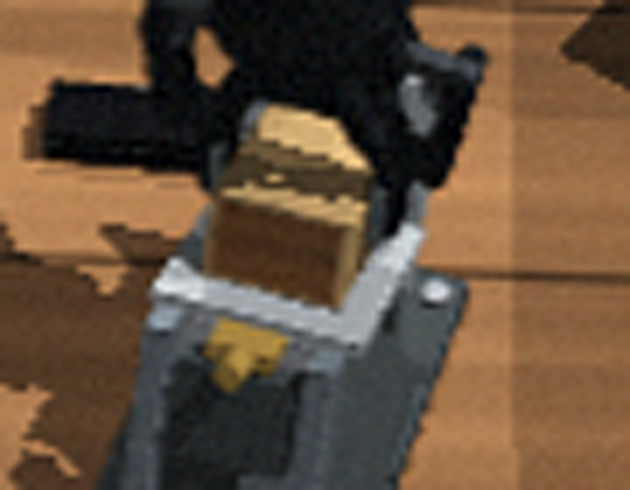

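The force rose to about 10 N with no further motion, so the blank appears to be against the backstop. I'll release, lift clear, and check.

{"method": "jog_arm", "body": {"series": [[0,0,0,0],[0,0,0,0],[0,0,0,0],[0,0,0,0]], "grip": 1}}

```text
time: 9.93
tcp_pos: [539.7, 73.2, 117.0]
tcp_rot: [0.22, 1.506, -0.22]
force: [0.7, -0.8, 0.5]
finger_gap: 85.6
```

{"method": "jog_arm", "body": {"series": [[-20,0,1,0],[-60,0,3,0],[-110,0,6,0],[-130,-60,6,0],[-130,-120,6,0],[-130,-180,6,0],[-130,-240,6,0],[-130,-240,6,0]]}}

```text
time: 10.92
tcp_pos: [470.9, -161.8, 245.2]
tcp_rot: [0.224, 1.505, -0.226]
force: [0.0, 0.6, 0.6]
finger_gap: 85.4
```

```bash
python3 -c "
from h import *
plan([471,-306.8,200],59.7)
for n,(y0,y1,x0,x1) in dict(scene=(150,230,290,390),top=(155,245,255,345)).items():
  c,K,D,T=snap(n);cv2.imwrite('pics/%s_a.png'%n,cv2.resize(c[y0:y1,x0:x1],None,fx=6,fy=6,interpolation=cv2.INTER_CUBIC));np.savez(n+'A.npz',c=c,K=K,D=D,T=T)"
```

```text
tcp [ 470.9 -161.8  245.2] xaxis [ 0.053 -0.009 -0.999] jaw 73.5 shift [  46.4 -139.2   39. ] turn 0.24 F [0.  0.6 0.6] gap 85.4 t 10.93 q6 -1.86
```

View pics/scene_a.png

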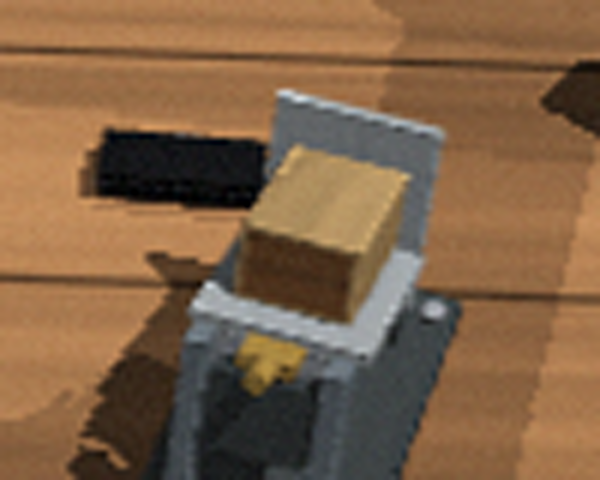

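View pics/top_a.png

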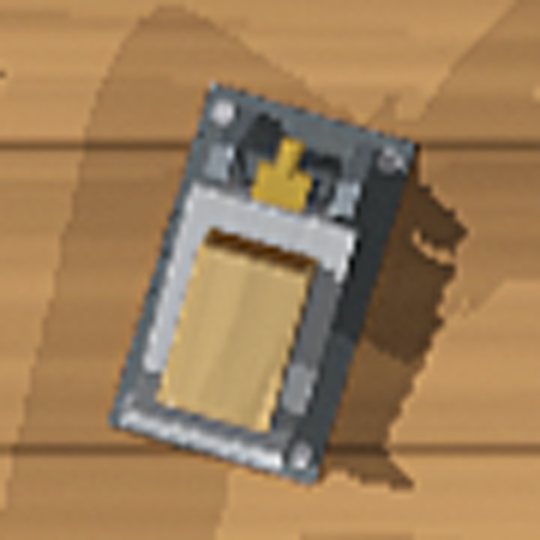

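The thick blank lies flat on the deck, near the backstop and about centred. I'll check this numerically in the deck frame.

```bash
cat > chk.py <<'E'
from h import *
np.set_printoptions(precision=1,suppress=True)
def face(tag,H,seeds,dl=24,k=''):
  ims=[]
  for n,b,sd in (('scene',[-1.4,-.6,0],seeds[0]),('top',[1.4,.6,0],seeds[1])):
    z=np.load(n+tag+'.npz'); c=z['c'];x0,y0=sd[0]-30,sd[1]-30;u=8
    a=cv2.resize(c[y0:y0+60,x0:x0+60],None,fx=u,fy=u,interpolation=cv2.INTER_LINEAR)
    L=cv2.cvtColor(a,cv2.COLOR_BGR2LAB).astype(int);s=30*u
    r=np.median(L[s-16:s+16,s-16:s+16].reshape(-1,3),0)
    m=((abs(L[...,0]-r[0])<dl)&(L[...,2]>r[2]-12)&(L[...,1]<r[1]+6)).astype(np.uint8)
    m=cv2.morphologyEx(m,cv2.MORPH_OPEN,np.ones((11,11)));_,l=cv2.connectedComponents(m);m=(l==l[s,s]).astype(np.uint8)
    ct=max(cv2.findContours(m,0,2)[0],key=cv2.contourArea)
    q=cv2.approxPolyN(cv2.convexHull(ct),4).reshape(-1,2).astype(float)
    cv2.polylines(a,[q.astype(int)],1,(255,0,0),1);ims.append(a)
    q=(q+.5)/u-.5+[x0,y0]
    o,d=ray(q,z['K'],z['D'],z['T']); M=deckR(); Od=O+b
    oo=M.T@(o-Od); dd=d@M; P=oo+dd*((H-oo[2])/dd[:,2])[:,None]
    print(n,P[:,:2].tolist() and P[:,:2].round(1).tolist(),'mean',P.mean(0)[:2],'rect',cv2.minAreaRect(P[:,:2].astype(np.float32)))
  cv2.imwrite(f'pics/chk{tag}{k}.png',np.hstack(ims)[:, :800] if 0 else cv2.resize(np.hstack(ims),(800,400)))
E
python3 -c "
from chk import *
face('A',42,((344,183),(294,207)))"
```

```text
scene [[-0.8, 31.6], [90.4, 31.8], [88.8, -29.8], [0.1, -29.0]] mean [44.6  1.2] rect ((44.858055114746094, 0.9180126190185547), (91.21013641357422, 61.5926628112793), 0.14092721045017242)
top [[86.6, -28.1], [-0.1, -29.8], [-0.8, 30.7], [87.5, 30.1]] mean [43.3  0.7] rect ((43.18404769897461, 0.20200157165527344), (60.404273986816406, 88.27796936035156), 89.66893005371094)
```

View pics/chkA.png

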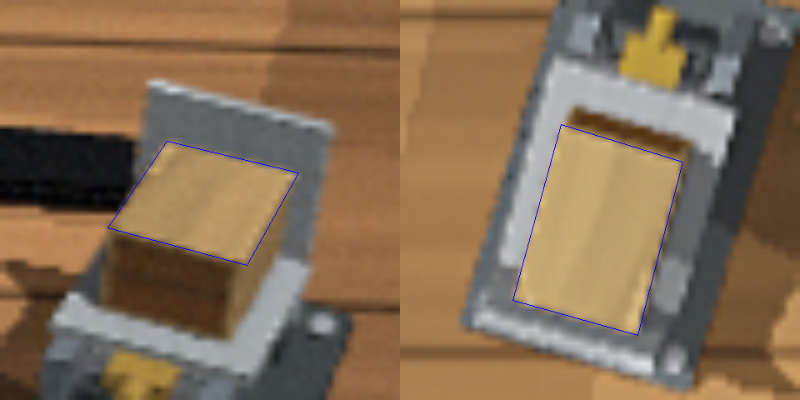

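The thick blank is flush (end at x ≈ 0), with y ≈ +0.9 mm and no yaw error. Now I'll fetch the thin blank.

{"method": "jog_arm", "body": {"series": [[15,-46,13,0.08],[30,-93,26,0.16],[46,-139,39,0.24],[46,-139,39,0.24]]}}

```text
time: 11.52
tcp_pos: [472.7, -303.9, 198.6]
tcp_rot: [0.415, 1.48, -0.403]
force: [0.5, 0.4, -1.1]
finger_gap: 85.6
```

```bash
python3 -c "
from h import *
plan([471,-306.8,60],59.7);plan([471,-306.8,15],59.7)"
```

```text
tcp [ 472.7 -303.9  198.6] xaxis [ 0.051 -0.006 -0.999] jaw 59.9 shift [138.3  -6.3  -6.6] turn 0.004 F [ 0.5  0.4 -1.1] gap 85.6 t 11.53 q6 -1.85
tcp [ 472.7 -303.9  198.6] xaxis [ 0.051 -0.006 -0.999] jaw 59.9 shift [183.2  -7.2  -8.7] turn 0.004 F [ 0.5  0.4 -1.1] gap 85.6 t 11.53 q6 -1.85
```

{"method": "jog_arm", "body": {"series": [[50,-4,-3,0],[100,-6,-5,0],[140,-6,-7,0],[165,-7,-8,0],[183,-7,-9,0],[183,-7,-9,0]]}}

```text
time: 12.28
tcp_pos: [470.9, -304.6, 14.4]
tcp_rot: [0.415, 1.482, -0.4]
force: [-0.9, 1.1, -0.0]
finger_gap: 85.6
```

{"method": "jog_arm", "body": {"series": [[0,0,0,0],[0,0,0,0],[0,0,0,0],[0,0,0,0],[0,0,0,0],[0,0,0,0]], "grip": 0.5, "squeeze": 30}}

```text
time: 13.02
tcp_pos: [471.5, -304.7, 15.8]
tcp_rot: [0.414, 1.481, -0.4]
force: [0.2, 3.8, 6.4]
finger_gap: 59.5
```

{"method": "jog_arm", "body": {"series": [[-30,0,0,0],[-80,0,0,0],[-130,0,0,0],[-190,0,0,0],[-205,0,0,0],[-205,0,0,0]]}}

```text
time: 13.78
tcp_pos: [461.1, -304.0, 221.5]
tcp_rot: [0.413, 1.479, -0.401]
force: [-0.5, 0.5, -1.5]
finger_gap: 59.4
```

```bash
python3 -c "
from h import *
f=deck([54,1,42+23])-[0,0,8]; print(f)
plan(f+[0,0,60],73.8)
c,*_=snap('scene');cv2.imwrite('pics/s11.png',cv2.resize(c[60:240,160:330],None,fx=3.3,fy=3.3,interpolation=cv2.INTER_CUBIC))"
```

```text
[531.15897322  75.30567355 149.54910809]
tcp [ 461.1 -304.   221.5] xaxis [ 0.053 -0.007 -0.999] jaw 60.0 shift [  13.1  363.3 -129.5] turn -0.24 F [-0.5  0.5 -1.5] gap 59.4 t 13.78 q6 -1.87
```

View pics/s11.png

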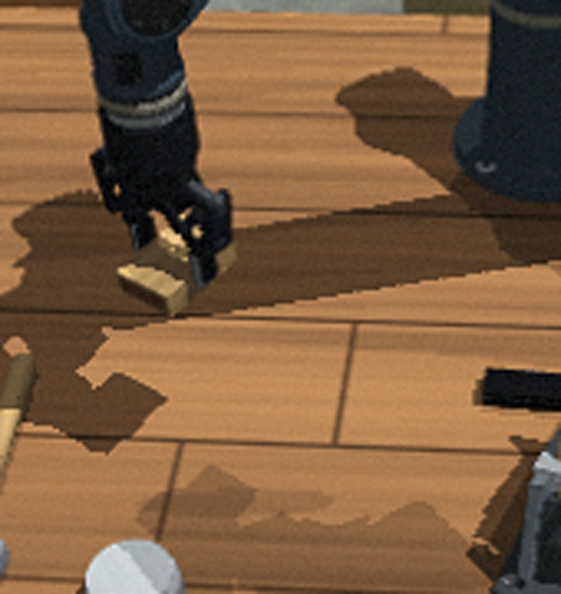

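The thin blank is held at about (175,275) in the crop, with the gap at 59.4 mm. The pivot geometry says to bring its centre 30 mm (horizontal) beyond the deck origin.

{"method": "jog_arm", "body": {"series": [[2,52,-18,-0.03],[4,104,-37,-0.06],[6,156,-56,-0.1],[8,208,-74,-0.14],[8,260,-92,-0.18],[8,312,-111,-0.22],[8,363,-129,-0.24],[8,363,-129,-0.24]]}}

```text
time: 14.82
tcp_pos: [529.1, 79.2, 211.3]
tcp_rot: [0.219, 1.514, -0.214]
force: [0.0, -0.6, -0.8]
finger_gap: 59.4
```

```bash
python3 -c "
from h import *
plan([532.6,74.9,180],73.8);plan([532.6,74.9,165],73.8)"
```

```text
tcp [529.1  79.2 211.3] xaxis [ 0.045 -0.003 -0.999] jaw 74.1 shift [31.4 -3.4  3.1] turn 0.005 F [ 0.  -0.6 -0.8] gap 59.4 t 14.82 q6 -1.35
tcp [529.1  79.2 211.3] xaxis [ 0.045 -0.003 -0.999] jaw 74.1 shift [46.4 -3.6  2.5] turn 0.005 F [ 0.  -0.6 -0.8] gap 59.4 t 14.82 q6 -1.35
```

{"method": "jog_arm", "body": {"series": [[15,-3,3,0.005],[30,-3.5,3,0.005],[34,-3.5,3,0.005],[38,-3.5,3,0.005],[42,-3.5,3,0.005],[44,-3.5,3,0.005],[44,-3.5,3,0.005]]}}

```text
time: 15.7
tcp_pos: [533.1, 74.9, 167.5]
tcp_rot: [0.223, 1.514, -0.218]
force: [-0.7, -0.4, -0.7]
finger_gap: 59.4
```

```bash
python3 -c "
from h import *
plan([532.6,74.9,165],73.8)
c,*_=snap('scene');cv2.imwrite('pics/s12.png',cv2.resize(c[140:230,300:390],None,fx=6,fy=6,interpolation=cv2.INTER_CUBIC))"
```

```text
tcp [533.1  74.9 167.5] xaxis [ 0.046 -0.003 -0.999] jaw 73.8 shift [ 2.5 -0.1 -0.6] turn 0.0 F [-0.7 -0.4 -0.7] gap 59.4 t 15.7 q6 -1.36
```

View pics/s12.png

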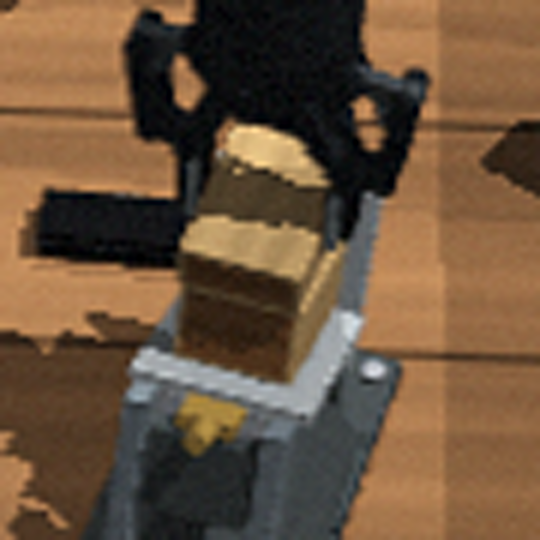

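The thin blank is just above the far top edge of the thick one and aligned sideways. I'll make contact and then open slightly.

{"method": "jog_arm", "body": {"series": [[1,0,0,0],[2,0,0,0],[3,0,0,0],[3,0,0,0]]}}

```text
time: 16.25
tcp_pos: [533.2, 74.9, 164.5]
tcp_rot: [0.223, 1.514, -0.217]
force: [-0.7, -0.7, -0.8]
finger_gap: 59.2
```

{"method": "jog_arm", "body": {"series": [[0,0,0,0],[0,0,0,0],[0,0,0,0],[0,0,0,0]], "grip": 0.73, "squeeze": 20}}

```text
time: 16.75
tcp_pos: [533.2, 74.9, 164.6]
tcp_rot: [0.223, 1.514, -0.217]
force: [-0.1, -0.3, 0.1]
finger_gap: 62.3
```

```bash
python3 -c "
from h import *
plan([532.6,74.9,165],73.8)
c,*_=snap('scene');cv2.imwrite('pics/s13.png',cv2.resize(c[140:230,300:390],None,fx=6,fy=6,interpolation=cv2.INTER_CUBIC))"
```

```text
tcp [533.2  74.9 164.6] xaxis [ 0.046 -0.003 -0.999] jaw 73.8 shift [-0.4 -0.2 -0.6] turn 0.0 F [-0.1 -0.3  0.1] gap 62.3 t 16.75 q6 -1.36
```

View pics/s13.png

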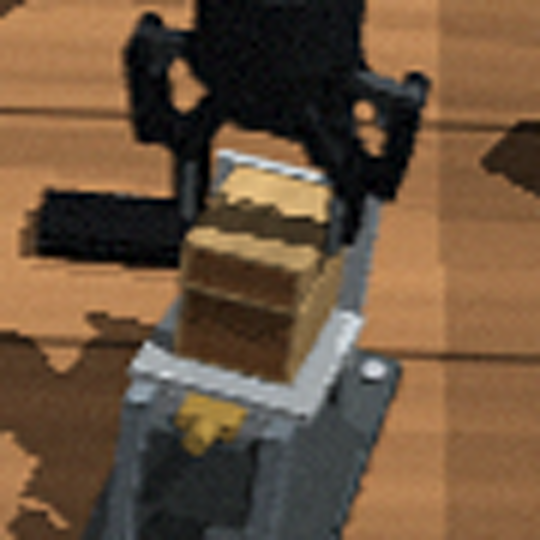

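The thin blank lies flat on the thick one. I'll lower the pads, grip, and slide it to the backstop.

{"method": "jog_arm", "body": {"series": [[5,0,0,0],[10,0,0,0],[14,0,0,0],[14,0,0,0]]}}

```text
time: 17.3
tcp_pos: [533.6, 74.9, 150.0]
tcp_rot: [0.223, 1.515, -0.218]
force: [0.0, 0.5, 0.2]
finger_gap: 62.5
```

{"method": "jog_arm", "body": {"series": [[0,0,0,0],[0,0,0,0],[0,0,0,0],[0,0,0,0]], "grip": 0.5, "squeeze": 20}}

```text
time: 17.8
tcp_pos: [533.6, 74.8, 150.3]
tcp_rot: [0.223, 1.514, -0.218]
force: [-0.2, -0.7, 3.8]
finger_gap: 60.0
```

{"method": "jog_arm", "body": {"series": [[0.6,0,-1.9,0],[1.2,0,-3.8,0],[1.9,0,-5.6,0],[1.9,0,-5.6,0]]}}

```text
time: 18.3
tcp_pos: [528.8, 76.5, 148.5]
tcp_rot: [0.223, 1.513, -0.217]
force: [0.5, -0.3, 4.9]
finger_gap: 59.7
```

```bash
python3 -c "
from h import *
plan([532.6,74.9,165],73.8)
for n in('scene','top'):
  c,*_=snap(n);cv2.imwrite('pics/%s14.png'%n,cv2.resize(c[140:230,300:390] if n=='scene' else c[160:250,255:345],None,fx=6,fy=6,interpolation=cv2.INTER_CUBIC))"
```

```text
tcp [528.8  76.5 148.5] xaxis [ 0.046 -0.003 -0.999] jaw 73.8 shift [-16.3  -0.3   4.9] turn 0.001 F [ 0.5 -0.3  4.9] gap 59.7 t 18.3 q6 -1.35
```

View pics/scene14.png

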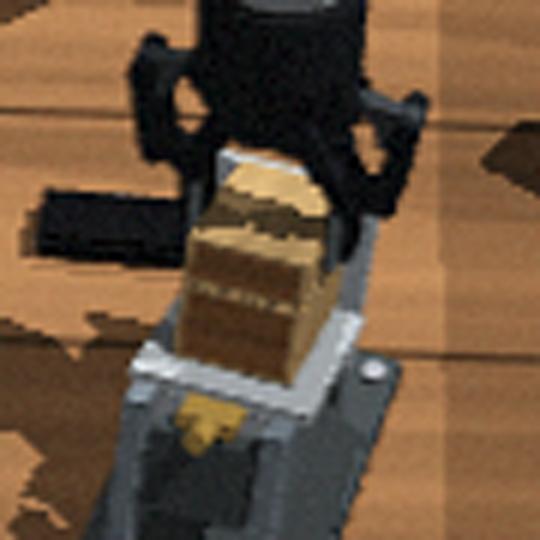

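{"method": "jog_arm", "body": {"series": [[0.5,0,-1.4,0],[1,0,-2.8,0],[1,0,-2.8,0]]}}

```text
time: 18.77
tcp_pos: [527.8, 76.8, 148.1]
tcp_rot: [0.223, 1.509, -0.217]
force: [3.3, -1.2, 6.6]
finger_gap: 59.2
```

```bash
python3 -c "
from h import *
plan([532.6,74.9,165],73.8)
for n in('scene','top'):
  c,*_=snap(n);cv2.imwrite('pics/%s15.png'%n,cv2.resize(c[155:215,315:375] if n=='scene' else c[170:230,265:325],None,fx=10,fy=10,interpolation=cv2.INTER_CUBIC))"
```

```text
tcp [527.8  76.8 148.1] xaxis [ 0.05  -0.004 -0.999] jaw 73.9 shift [-16.7  -0.4   6. ] turn 0.001 F [ 3.3 -1.2  6.6] gap 59.2 t 18.77 q6 -1.35
```

View pics/scene15.png

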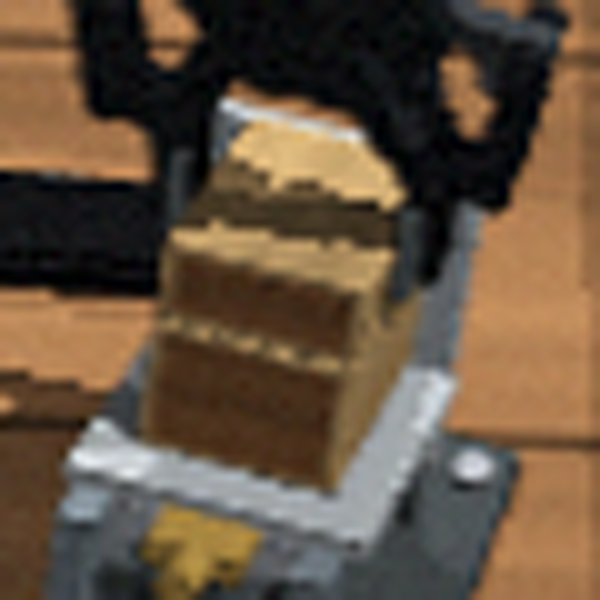

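View pics/top15.png

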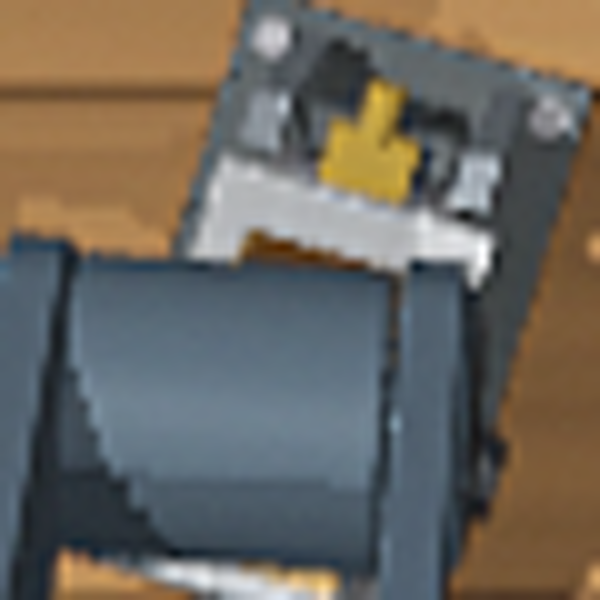

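The pads met resistance, but a strip of the thick blank's top shows past the thin one's end, around (250,340). I'll release, lift clear and measure both.

{"method": "jog_arm", "body": {"series": [[0,0,0,0],[0,0,0,0],[0,0,0,0],[0,0,0,0]], "grip": 1}}

```text
time: 19.38
tcp_pos: [527.4, 77.0, 147.7]
tcp_rot: [0.223, 1.51, -0.217]
force: [0.5, 0.3, 0.4]
finger_gap: 85.2
```

{"method": "jog_arm", "body": {"series": [[-20,0,1,0],[-60,0,3,0],[-80,0,3,0],[-80,-60,3,0],[-80,-120,3,0],[-80,-180,3,0],[-80,-220,3,0],[-80,-220,3,0]], "grip": 1}}

```text
time: 20.38
tcp_pos: [464.7, -137.4, 225.5]
tcp_rot: [0.226, 1.51, -0.221]
force: [-0.6, 0.7, 0.5]
finger_gap: 85.4
```

```bash
python3 -c "
from chk import *
plan([471,-306.8,200],59.7)
for n,(y0,y1,x0,x1) in dict(scene=(155,215,315,375),top=(170,230,265,325)).items():
  c,K,D,T=snap(n);cv2.imwrite('pics/%s_b.png'%n,cv2.resize(c[y0:y1,x0:x1],None,fx=9,fy=9,interpolation=cv2.INTER_CUBIC));np.savez(n+'B.npz',c=c,K=K,D=D,T=T)
face('B',68,((346,175),(294,207)))
"
```

```text
tcp [ 464.7 -137.4  225.5] xaxis [ 0. -0. -1.] jaw 73.6 shift [  26.4 -161.    52.7] turn 0.242 F [-0.6  0.7  0.5] gap 85.4 t 20.38 q6 -1.83
scene [[3.0, 31.9], [89.3, 30.9], [90.5, -27.4], [-1.4, -32.3]] mean [45.3  0.8] rect ((43.90055847167969, 0.7251701354980469), (92.0643081665039, 64.01331329345703), 1.2277878522872925)
top [[87.8, -28.5], [0.2, -27.9], [0.9, 31.1], [86.6, 30.6]] mean [43.9  1.3] rect ((44.218658447265625, 1.3520145416259766), (59.04780578613281, 87.56478881835938), 89.61871337890625)
```

View pics/scene_b.png

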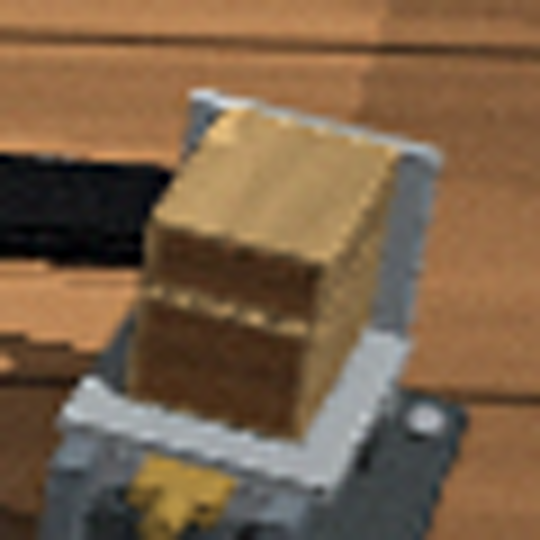

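View pics/top_b.png

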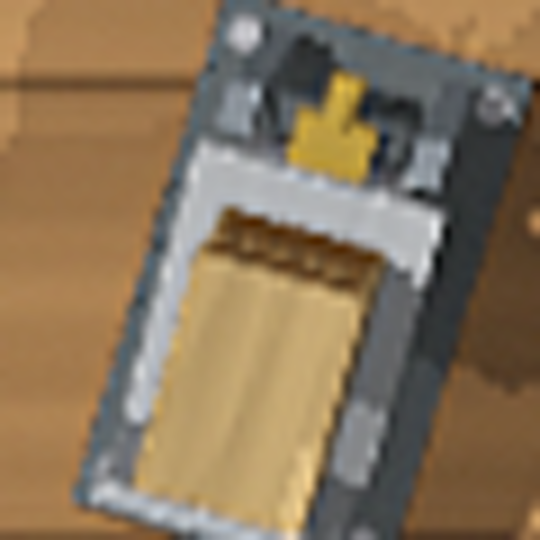

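View pics/chkB.png

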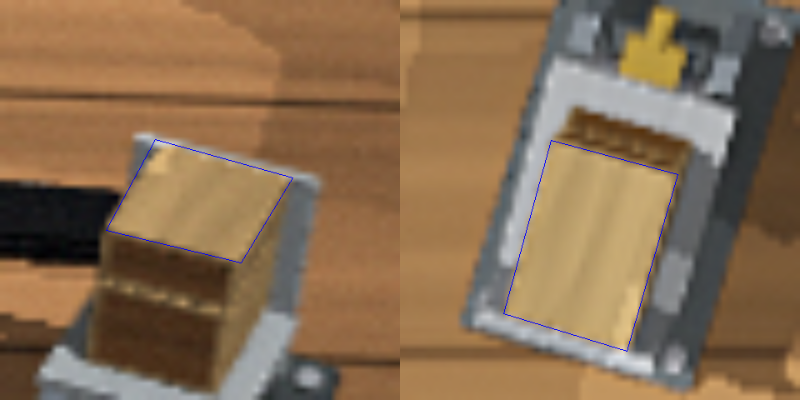

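```bash
python3 -c "
from chk import *
z=np.load('sceneB.npz');M=deckR();Od=O+[-1.4,-.6,0]
def d(px,H):
  px=(np.array(px,float)+.5)/9-.5+[315,155]
  o,r=ray(px,z['K'],z['D'],z['T']);oo=M.T@(o-Od);dd=r@M;return (oo+dd*((H-oo[2])/dd[:,2])[:,None])[:,:2]
print('bottom',d([[130,392],[300,438]],0));print('thicktop',d([[146,303],[306,335]],42));print('thin bot',d([[150,287],[308,322]],42));print('thin top',d([[150,227],[320,265]],68))
# column profile of strip
for xx in (222,):
  pass
P=[(Od+M@np.array([88,y,h])) for h in(0,42,68) for y in(-29,31)]
print(((proj(P,z['K'],z['D'],z['T'])-[315,155]+.5)*9-.5))
zA=np.load('sceneA.npz')
a=cv2.resize(zA['c'][155:215,315:375],None,fx=9,fy=9,interpolation=cv2.INTER_CUBIC);cv2.imwrite('pics/A9.png',a)
"
```

```text
bottom [[ 80.3 -29.1]
 [ 81.2  27.8]]
thicktop [[ 95.7 -24.5]
 [ 90.3  26. ]]
thin bot [[ 85.3 -26.3]
 [ 82.1  24.4]]
thin top [[ 94.9 -26.8]
 [ 91.9  27. ]]
[[123.2 403.2]
 [304.3 450.7]
 [139.3 288.6]
 [323.4 335.7]
 [149.5 215.9]
 [335.6 262.7]]
```

View pics/A9.png

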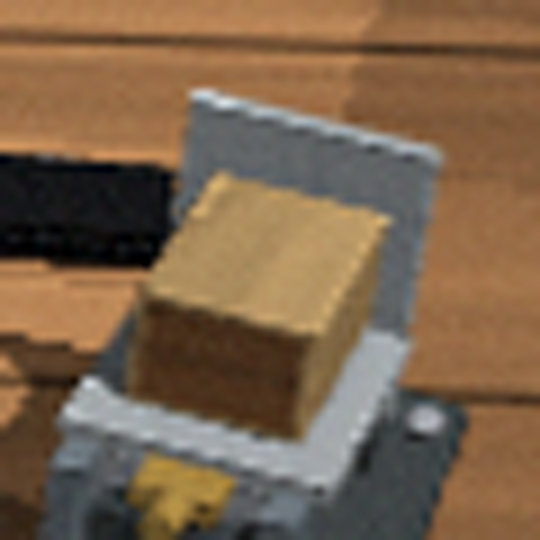

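The thick blank hasn't moved since its own check. Readings at this pixel scale carry 2–3 mm of error, and they suggest the thick blank may stand 1–3 mm off the backstop. I'll nudge it down the slope with closed fingertips on its far end face.

```bash
python3 -c "
from h import *
u=np.array([np.cos(np.radians(YAW)),np.sin(np.radians(YAW))]);n=np.array([-u[1],u[0]])
p=O[:2]+100*u+1*n;print(p)
plan([*p,225],73.8);plan([*p,138],73.8)"
```

```text
[599.80835967  55.36118308]
tcp [ 464.9 -134.8  225.4] xaxis [ 0.049 -0.003 -0.999] jaw 73.8 shift [  6.4 220.3  76.2] turn -0.0 F [-0.1 -0.2 -0.5] gap 85.6 t 20.48 q6 -1.83
tcp [ 464.9 -134.8  225.4] xaxis [ 0.049 -0.003 -0.999] jaw 73.8 shift [ 93.3 219.3  72.1] turn -0.0 F [-0.1 -0.2 -0.5] gap 85.6 t 20.48 q6 -1.83
```

{"method": "jog_arm", "body": {"series": [[0,10,40,0],[2,60,80,0],[4,110,80,0],[5,160,78,0],[6,205,77,0],[6,220,76,0],[6,220,76,0]], "grip": 0}}

```text
time: 21.35
tcp_pos: [599.1, 56.9, 225.2]
tcp_rot: [0.221, 1.512, -0.215]
force: [0.1, -0.7, -0.7]
finger_gap: 0.1
```

```bash
python3 -c "
from h import *
p=[599.8,55.4]
plan([*p,138],73.8)
c,*_=snap('scene');cv2.imwrite('pics/s16.png',cv2.resize(c[120:240,290:410],None,fx=5,fy=5,interpolation=cv2.INTER_CUBIC))"
```

```text
tcp [599.1  56.9 225.2] xaxis [ 0.048 -0.003 -0.999] jaw 74.0 shift [87.2 -2.2 -3. ] turn 0.003 F [ 0.1 -0.7 -0.7] gap 0.1 t 21.35 q6 -1.38
```

View pics/s16.png

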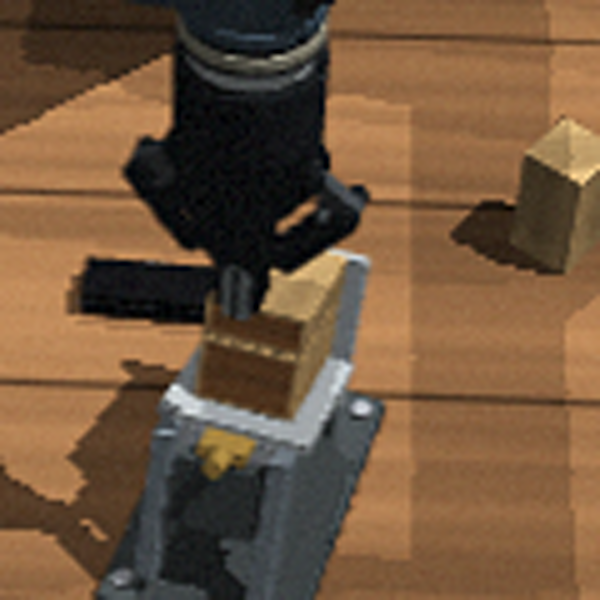

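{"method": "jog_arm", "body": {"series": [[30,-2,-1,0],[55,-2,-1,0],[75,-2,-2,0],[87,-2,-3,0],[87,-2,-3,0]]}}

```text
time: 22.02
tcp_pos: [599.1, 53.3, 137.5]
tcp_rot: [0.223, 1.513, -0.218]
force: [-0.1, -0.4, 0.3]
finger_gap: 0.2
```

{"method": "jog_arm", "body": {"series": [[0.7,0,-3,0],[1.4,0,-5,0],[2.1,0,-7,0],[2.8,0,-9,0],[3.2,0,-10,0],[3.2,0,-10,0]]}}

```text
time: 22.78
tcp_pos: [589.6, 56.1, 133.8]
tcp_rot: [0.223, 1.513, -0.218]
force: [-0.3, 1.4, 0.1]
finger_gap: -0.1
```

```bash
python3 -c "
from h import *
p=[587.3,59]
plan([*p,138],73.8)
c,*_=snap('scene');cv2.imwrite('pics/s17.png',cv2.resize(c[140:230,300:390],None,fx=6,fy=6,interpolation=cv2.INTER_CUBIC))"
```

```text
tcp [589.6  56.1 133.8] xaxis [ 0.046 -0.003 -0.999] jaw 73.8 shift [-4.3  2.1 -2.8] turn 0.0 F [-0.3  1.4  0.1] gap -0.1 t 22.77 q6 -1.38
```

View pics/s17.png

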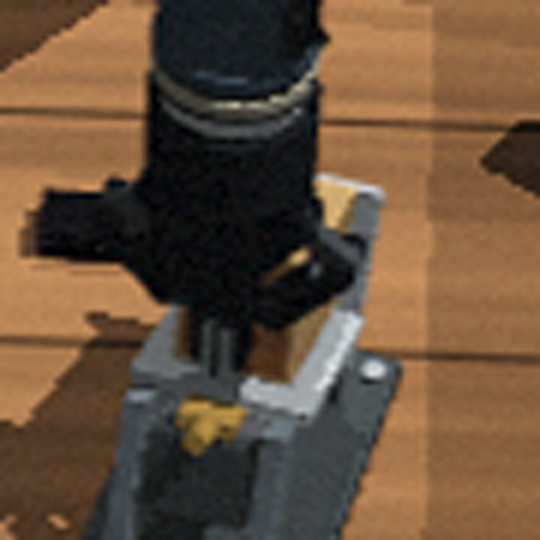

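{"method": "jog_arm", "body": {"series": [[-2,1,-1.5,0],[-2,2,-3,0],[-2,2,-4,0],[-2,2,-5,0],[-2,2,-5,0]]}}

```text
time: 23.45
tcp_pos: [585.4, 59.4, 135.6]
tcp_rot: [0.223, 1.513, -0.218]
force: [0.7, -0.5, 0.7]
finger_gap: 0.1
```

{"method": "jog_arm", "body": {"series": [[0,0,-1,0],[0,0,-2,0],[0,0,-3,0],[0,0,-3,0]]}}

```text
time: 23.95
tcp_pos: [584.9, 59.6, 136.3]
tcp_rot: [0.223, 1.508, -0.218]
force: [5.9, -1.9, -0.3]
finger_gap: 0.2
```

{"method": "jog_arm", "body": {"series": [[0,0,-1,0],[0,0,-2,0],[0,0,-3,0],[0,0,-3,0]]}}

```text
time: 24.45
tcp_pos: [584.8, 59.7, 137.1]
tcp_rot: [0.222, 1.501, -0.218]
force: [7.0, -3.1, -0.8]
finger_gap: 0.4
```

{"method": "jog_arm", "body": {"series": [[0,0,5,0],[0,0,12,0],[-20,0,14,0],[-60,0,14,0],[-90,0,14,0],[-95,-60,14,0],[-95,-120,14,0],[-95,-120,14,0]]}}

```text
time: 25.45
tcp_pos: [557.6, -62.0, 231.2]
tcp_rot: [0.226, 1.503, -0.223]
force: [1.2, -0.1, -0.0]
finger_gap: 0.3
```

```bash
python3 -c "
from chk import *
plan(deck([44,1,68]),73.8)
for n,(y0,y1,x0,x1) in dict(scene=(155,215,315,375),top=(170,230,265,325)).items():
  c,K,D,T=snap(n);cv2.imwrite('pics/%s_c.png'%n,cv2.resize(c[y0:y1,x0:x1],None,fx=9,fy=9,interpolation=cv2.INTER_CUBIC));np.savez(n+'C.npz',c=c,K=K,D=D,T=T)
face('C',68,((346,175),(294,207)))
"
```

```text
tcp [557.6 -62.  231.2] xaxis [ 0.1 -0.  -1. ] jaw 73.5 shift [ 71.3 123.3 -78.8] turn -0.005 F [ 1.2 -0.1 -0. ] gap 0.3 t 25.45 q6 -1.61
scene [[3.1, 30.0], [88.1, 30.2], [89.5, -27.0], [1.2, -28.8]] mean [45.5  1.1] rect ((44.72416687011719, 1.4655170440673828), (88.35417938232422, 58.78942108154297), 1.1693047285079956)
top [[87.6, -27.7], [2.0, -29.4], [0.3, 31.7], [86.9, 30.7]] mean [44.2  1.3] rect ((44.19557571411133, 1.9872817993164062), (86.59452819824219, 61.13187789916992), 1.114081621170044)
```

View pics/scene_c.png

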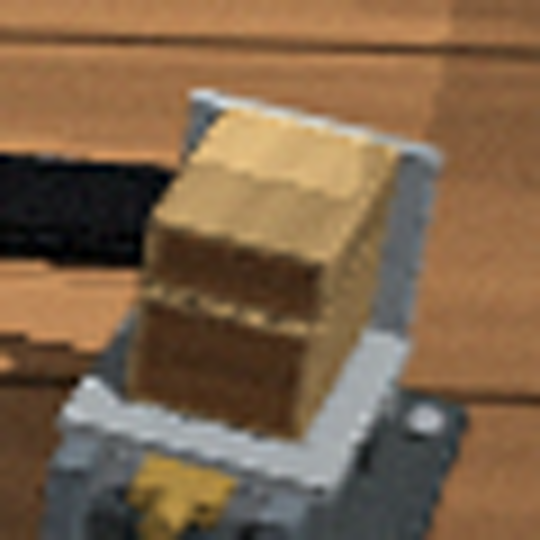

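View pics/top_c.png

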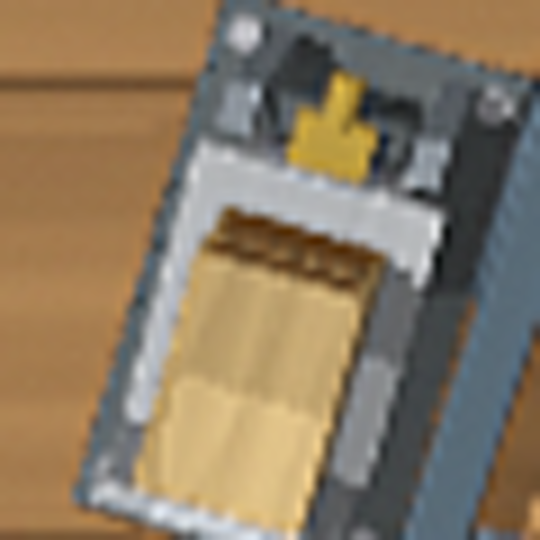

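The thick blank didn't move under about 7.7 N, so both blanks are at the backstop. The strip between them is an edge highlight. Both are centred within about 1 mm. Now the press, with closed fingers.

{"method": "jog_arm", "body": {"series": [[0,40,-26,0],[0,80,-53,0],[0,123,-79,0],[0,123,-79,0]], "grip": 0}}

```text
time: 26.05
tcp_pos: [515.0, 85.9, 227.7]
tcp_rot: [0.22, 1.506, -0.213]
force: [0.5, 0.6, -0.0]
finger_gap: 0.2
```

```bash
python3 -c "
from h import *
t=deck([46,1,68]);print(t)
plan(t+[0,0,0],73.8);plan(t+[-.8,0,11+4+4],73.8)
s=status.observe();Rm=R.from_rotvec(s['tcp_rot']).as_matrix();print('deck -z in tool',(Rm.T@-deckR()[:,2]).round(3))"
```

```text
[522.95460674  77.68926235 157.63202481]
tcp [515.   85.9 227.7] xaxis [ 0.053 -0.003 -0.999] jaw 74.1 shift [70.4 -6.6  6.2] turn 0.006 F [ 0.5  0.6 -0. ] gap 0.2 t 26.05 q6 -1.34
tcp [515.   85.9 227.7] xaxis [ 0.053 -0.003 -0.999] jaw 74.1 shift [51.4 -6.6  6.4] turn 0.006 F [ 0.5  0.6 -0. ] gap 0.2 t 26.05 q6 -1.34
deck -z in tool [ 0.956 -0.013  0.293]
```

{"method": "jog_arm", "body": {"series": [[20,-3,3,0.006],[40,-6.5,6,0.006],[48,-6.5,6.5,0.006],[51,-6.5,6.5,0.006],[51,-6.5,6.5,0.006]]}}

```text
time: 26.68
tcp_pos: [522.5, 77.8, 177.3]
tcp_rot: [0.225, 1.506, -0.217]
force: [0.0, -0.2, 0.6]
finger_gap: -0.2
```

```bash
python3 -c "
from h import *
t=deck([46,1,68])
plan(t+[-.8,0,11+4],73.8)
s=status.observe();Rm=R.from_rotvec(s['tcp_rot']).as_matrix();print('deck -z in tool',(Rm.T@-deckR()[:,2]).round(3))
c,*_=snap('scene');cv2.imwrite('pics/s18.png',cv2.resize(c[130:230,300:400],None,fx=6,fy=6,interpolation=cv2.INTER_CUBIC))"
```

```text
tcp [522.5  77.8 177.3] xaxis [ 0.054 -0.003 -0.999] jaw 73.8 shift [ 4.6 -0.2 -0.5] turn -0.0 F [ 0.  -0.2  0.6] gap -0.2 t 26.68 q6 -1.35
deck -z in tool [ 0.956 -0.012  0.292]
```

View pics/s18.png

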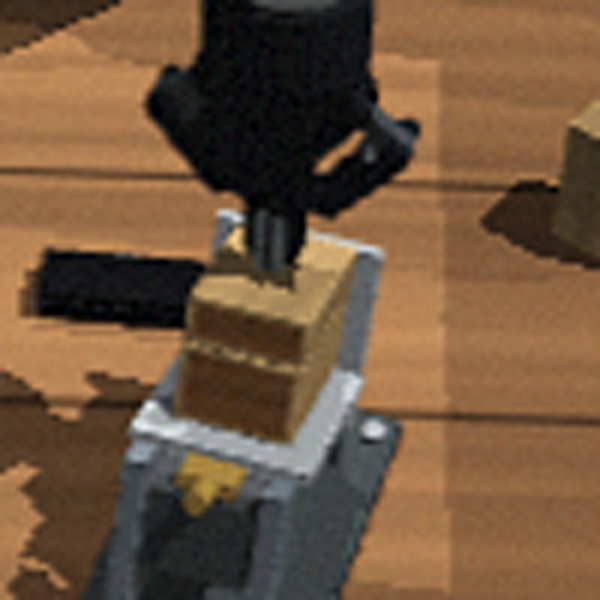

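Fingertips are just above the middle of the stack. I'll press along the deck's −z, slowly.

{"method": "jog_arm", "body": {"series": [[1,0,0.3,0],[2,0,0.6,0],[3,0,0.9,0],[4,0,1.2,0],[5,0,1.5,0],[6,0,1.8,0]]}}

```text
time: 27.48
tcp_pos: [524.5, 77.3, 171.9]
tcp_rot: [0.224, 1.506, -0.217]
force: [-2.9, -0.2, 7.9]
finger_gap: -0.0
```

{"method": "jog_arm", "body": {"series": [[1,0,0.3,0],[2,0,0.6,0],[3,0,0.9,0],[4,0,1.2,0],[5,0,1.5,0],[6,0,1.8,0]]}}

```text
time: 28.22
tcp_pos: [526.2, 76.8, 167.0]
tcp_rot: [0.224, 1.506, -0.217]
force: [-3.8, 0.2, 8.3]
finger_gap: 0.3
```

{"method": "jog_arm", "body": {"series": [[1,0,0.3,0],[2,0,0.6,0],[3,0,0.9,0],[4,0,1.2,0],[5,0,1.5,0],[6,0,1.8,0]]}}

```text
time: 28.98
tcp_pos: [527.9, 76.3, 162.1]
tcp_rot: [0.224, 1.506, -0.217]
force: [-4.3, -0.3, 9.4]
finger_gap: 0.1
```

{"method": "jog_arm", "body": {"series": [[1,0,0.3,0],[2,0,0.6,0],[3,0,0.9,0],[4,0,1.2,0]]}}

```text
time: 29.48
tcp_pos: [528.9, 76.0, 159.3]
tcp_rot: [0.224, 1.506, -0.217]
force: [-3.1, -0.2, 8.3]
finger_gap: 0.2
```

{"method": "jog_arm", "body": {"series": [[1,0,0.3,0],[2,0,0.6,0],[3,0,0.9,0],[4,0,1.2,0]]}}

```text
time: 29.98
tcp_pos: [529.8, 75.7, 156.6]
tcp_rot: [0.223, 1.506, -0.217]
force: [-6.1, 0.7, 16.7]
finger_gap: -0.0
```

{"method": "jog_arm", "body": {"series": [[1,0,0.3,0],[2,0,0.6,0],[3,0,0.9,0],[4,0,1.2,0]]}}

```text
time: 30.48
tcp_pos: [530.0, 75.7, 156.2]
tcp_rot: [0.223, 1.507, -0.216]
force: [-11.6, 1.4, 34.4]
finger_gap: -0.2
```

The force stepped up: the rubber stop was reached at about 18 mm of travel, with 36 N. I'll ease to about 20 N and hold for the catch.

{"method": "jog_arm", "body": {"series": [[2,0,0.6,0],[2,0,0.6,0],[2,0,0.6,0],[2,0,0.6,0],[2,0,0.6,0],[2,0,0.6,0],[2,0,0.6,0],[2,0,0.6,0]]}}

```text
time: 31.48
tcp_pos: [529.9, 75.7, 156.5]
tcp_rot: [0.222, 1.508, -0.216]
force: [-6.3, 0.0, 19.8]
finger_gap: -0.3
```

{"method": "jog_arm", "body": {"series": [[1.5,0,0.5,0],[1.5,0,0.5,0],[1.5,0,0.5,0],[1.5,0,0.5,0],[1.5,0,0.5,0],[1.5,0,0.5,0],[1.5,0,0.5,0],[1.5,0,0.5,0]]}}

```text
time: 32.48
tcp_pos: [529.8, 75.7, 156.7]
tcp_rot: [0.222, 1.508, -0.216]
force: [-4.3, 0.9, 12.8]
finger_gap: -0.1
```

{"method": "jog_arm", "body": {"series": [[1.5,0,0.5,0],[1.5,0,0.5,0],[1.5,0,0.5,0],[1.5,0,0.5,0],[1.5,0,0.5,0],[1.5,0,0.5,0],[1.5,0,0.5,0],[1.5,0,0.5,0]]}}

```text
time: 33.48
tcp_pos: [529.8, 75.7, 156.7]
tcp_rot: [0.222, 1.509, -0.216]
force: [-4.2, 1.2, 12.9]
finger_gap: 0.1
```

```bash
python3 -c "
from h import *
plan(deck([46,1,68]),73.8)
for n in('scene','top'):
  c,*_=snap(n);cv2.imwrite('pics/%s19.png'%n,cv2.resize(c[140:230,300:390] if n=='scene' else c[160:250,255:345],None,fx=6,fy=6,interpolation=cv2.INTER_CUBIC))"
```

```text
tcp [529.8  75.7 156.7] xaxis [ 0.051 -0.003 -0.999] jaw 73.9 shift [-1.3  0.  -7.1] turn 0.002 F [-4.2  1.2 12.9] gap 0.1 t 33.48 q6 -1.36
```

View pics/scene19.png

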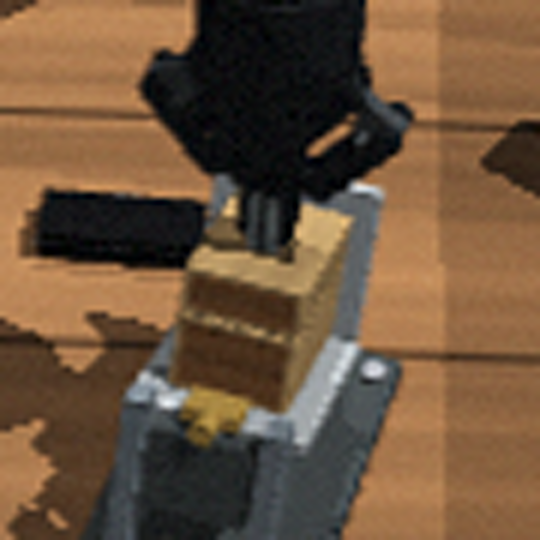

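View pics/top19.png

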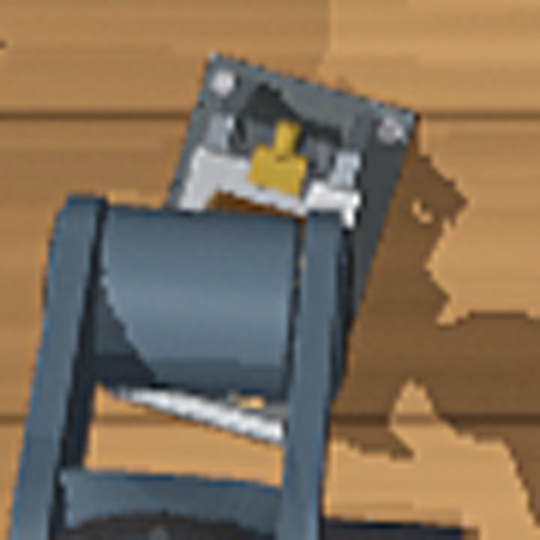

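The brass catch, at about (215,415) in the scene crop and (280,170) in the top crop, now overlaps the deck's high edge. I'll hold another second, then ease off slowly while watching the force.

{"method": "jog_arm", "body": {"series": [[2,0,0.6,0],[2,0,0.6,0],[2,0,0.6,0],[2,0,0.6,0],[2,0,0.6,0],[2,0,0.6,0],[2,0,0.6,0],[2,0,0.6,0]]}}

```text
time: 34.58
tcp_pos: [529.9, 75.7, 156.6]
tcp_rot: [0.221, 1.509, -0.216]
force: [-6.3, 0.1, 16.1]
finger_gap: 0.2
```

{"method": "jog_arm", "body": {"series": [[-1,0,-0.3,0],[-2,0,-0.6,0],[-3,0,-0.9,0],[-4,0,-1.2,0],[-5,0,-1.5,0],[-6,0,-1.8,0]]}}

```text
time: 35.33
tcp_pos: [527.8, 76.2, 162.3]
tcp_rot: [0.221, 1.509, -0.216]
force: [0.2, 0.6, -0.2]
finger_gap: -0.3
```

The force dropped to 0 only 6 mm up, so the stage stayed down. I'll retreat straight up and clear, then check.

{"method": "jog_arm", "body": {"series": [[-20,0,0,0],[-50,0,0,0],[-75,0,0,0],[-75,-60,0,0],[-75,-120,0,0],[-75,-180,0,0],[-75,-220,0,0],[-75,-220,0,0]]}}

```text
time: 36.33
tcp_pos: [462.9, -137.6, 234.9]
tcp_rot: [0.225, 1.508, -0.22]
force: [0.3, 0.2, -0.0]
finger_gap: 0.2
```

{"method": "jog_arm", "body": {"series": [[0,0,0,0],[0,0,0,0],[0,0,0,0],[0,0,0,0]]}}

```text
time: 36.83
tcp_pos: [463.0, -136.8, 234.8]
tcp_rot: [0.224, 1.508, -0.219]
force: [0.5, 0.1, -0.1]
finger_gap: 0.2
```

```bash
python3 -c "
import h
from chk import *
for n,(y0,y1,x0,x1) in dict(scene=(155,215,315,375),top=(170,230,265,325)).items():
  c,K,D,T=snap(n);cv2.imwrite('pics/%s_d.png'%n,cv2.resize(c[y0:y1,x0:x1],None,fx=9,fy=9,interpolation=cv2.INTER_CUBIC));np.savez(n+'D.npz',c=c,K=K,D=D,T=T);cv2.imwrite('pics/%s_full.png'%n,c)
for dep in (15,):
  face('D',68-dep,((346,180),(294,207)))
print(status.observe()['force'])
"
```

```text
scene [[-3.8, 31.0], [85.4, 30.0], [86.8, -28.8], [-3.6, -30.1]] mean [41.2  0.5] rect ((41.19224548339844, 1.1077728271484375), (90.48081970214844, 61.10369110107422), 0.7837123274803162)
top [[87.2, -28.4], [-1.3, -27.5], [-0.7, 31.2], [86.1, 30.9]] mean [42.8  1.5] rect ((43.263755798339844, 1.6058158874511719), (59.280086517333984, 88.50933837890625), 89.48168182373047)
[ 0.3 -1.1 -0.4]
```

View pics/scene_d.png

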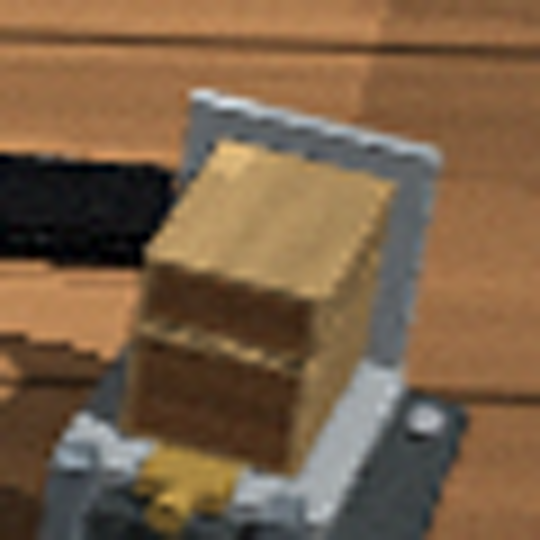

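View pics/top_d.png

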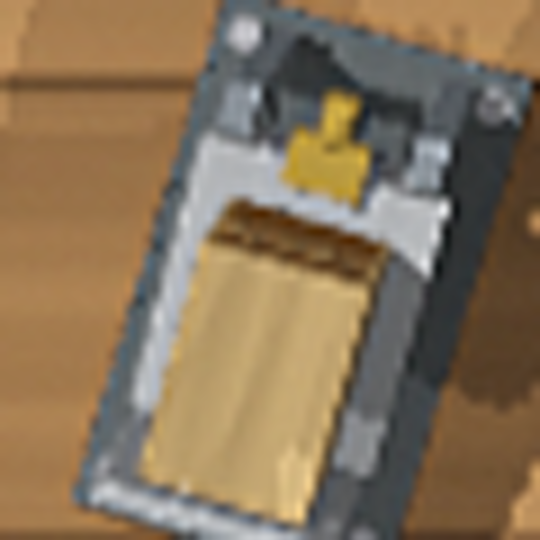

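View pics/scene_full.png

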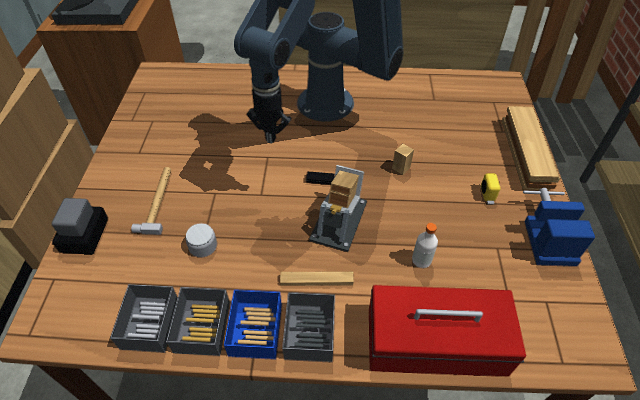

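The stage stays down with the brass catch over its edge, at (190,475) in the scene crop. The stack is flat and centred against the backstop, and the other items are where they were. Handing in.

```bash
python3 -c "
from h import *
print(arm.hand_in())"
```

```text
the job is handed in; nothing more can be done
None
```

I loaded the magazine as asked and handed the job in at about 37 s. The thick blank went on first, then the thin one on top, each laid flat with its end slid against the backstop. I pressed the stack to the rubber stop, at about 18 mm of travel, and held it there for roughly 4 s. The pressing force peaked briefly at about 36 N and was 13–20 N during the hold.

**Final checks:**
- **Stage:** it stayed down after release, with the brass catch over its high edge in both views. The tool force fell to 0 as I eased off.
- **Stack:** the thin blank's top face measured about 1 mm off centre with under 1° of yaw. The thick blank sat at about the same offset when I checked it earlier.
- **Other things:** they looked unmoved in the last scene picture. I did not measure them.

**Checks that disagreed or went wrong:**
- **Backstop fit:** the last picture placed the thin blank's end 1 to 4 mm past the backstop face. That is impossible, and I put it down to my assumed stage depth of 15 mm and camera error. Before pressing, the two views put it 0 to 3 mm off the face.
- **Strip between the blanks:** a light strip showed there, as if the thick blank stood slightly proud. It did not move when I pushed its far end with about 8 N, so I took the strip for an edge highlight.
- **First placing try:** the thick blank would not pivot in the pads and the stage sank early. I backed off before the catch engaged and let the blank settle by opening the jaws slightly.

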